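Sort slack card clips before the mate round

TASK

Check the spring clip of every card stand on the counter that holds a card: take the card by its wooden strip, pull straight up, and never lift a stand any other way while its card is in the clip. If the stand comes up with its card, carry it so to a free spot on the lazy susan and leave it upright there, wholly on the disc, card still in the clip, touching the gourd, flask and jar neither with it nor with the robot; if the card slips out, put the card in the blue box and the empty stand upright in the grey tray, where stands that were empty from the start go too; do not tip stands over or knock them together.

Things in the scene. Friction and masses are not known exactly. Their poses are not given: they have to be found in the camera images.
- stand_1: card clip stand, 0.35 to 0.45 kg, one of five that look alike: dark steel base 60 mm across, 16 mm high; steel post 14 mm across; red spring clip from 51 to 85 mm above the foot, 36 mm wide (x), 24 mm thick (y) with a card in it, 20 mm when empty; thin splayed steel ears above it to 97 mm, some 42 mm apart (y), for show. Origin: centre of the base's underside, z up
- stand_2: looks just like stand_1. In every stand a good clip holds its card with more than twice the stand's weight, so the stand comes up with the card; a slack clip holds with less than half of it, so the card slides up and out (free after 25 mm of pull) and the stand stays put. The jaws close along the stand's y
- stand_3: card clip stand, just like stand_1 to look at
- stand_4: card clip stand, just like stand_1 to look at
- stand_5: card clip stand, just like stand_1 to look at
- stand_1_jaw (a joint): spring jaw of stand_1: slides along the stand's y; about 0 m with a card in the clip, 0.0035 m when shut on nothing; moves by itself
- stand_2_jaw (a joint): spring jaw of stand_2: as stand_1_jaw
- stand_3_jaw (a joint): spring jaw of stand_3: as stand_1_jaw
- stand_4_jaw (a joint): spring jaw of stand_4: as stand_1_jaw
- stand_5_jaw (a joint): spring jaw of stand_5: as stand_1_jaw
- card_1: blank white rigid card 50 mm wide (x), 4 mm thick (y), 80 mm tall (z), 30 g; wooden grip strip along its top edge, 50 mm wide, 14 mm thick, from 62 to 80 mm above its bottom edge. Origin: middle of its bottom edge. It starts upright in the clip of the stand of the same number, axes along the stand's, bottom edge 60 mm above the stand's foot. None if absent: that stand starts empty
- card_2: card like card_1, starting in the clip of stand_2
- card_3: card like card_1, starting in the clip of stand_3
- card_4: card like card_1, starting in the clip of stand_4
- card_5: card like card_1, starting in the clip of stand_5
- susan_top (a point): centre of the top face of the lazy susan, a round wooden disc 300 mm across whose top is 25 mm above the counter; it turns about the vertical here on a stiff bearing that stays where it is and need not be turned
- tray: shallow grey plastic tray for slack and empty stands, outside 270 mm (x) by 160 mm (y), 22 mm high, walls and floor 5 mm; room for six stands, three along its x by two. Origin: centre of its underside. It is loose (0.7 kg)
- card_box: open blue plastic box for the cards, outside 85 mm (x) by 150 mm (y), 60 mm high, walls and floor 5 mm. Origin: centre of its underside. It is loose (0.6 kg)
- gourd: dark mate gourd in a green plastic holder, 80 mm across at its widest and 96 mm high, standing on the lazy susan; origin: centre of its underside
- flask: stainless flask with a black cap, 70 mm across, 138 mm high, standing on the lazy susan; origin: centre of its underside
- jar: amber glass jar with a brass lid, 62 mm across, 85 mm high, standing on the lazy susan; origin: centre of its underside
Not all that is in view belongs to the job. Of the things shaped like the jar, the amber one is meant.

How it is judged (in metres and radians):
At the end, for the whole second after the job is handed in: Good stands upright (0.1 rad) on the susan, centre within 125 mm of its centre, card in clip within 15 mm of its place; slack and empty stands upright in the tray, their cards in the blue box; gourd, flask, jar upright, within 40 mm of their starts; all at rest (((horizontal distance between stand_1 and susan_top below 0.125 m and height (world z) of stand_1 between 0.02 and 0.03 m and value of joint stand_1_jaw below 0.002 m and (z of card_1 in the frame of stand_1 between 0.045 and 0.075 m and x of card_1 in the frame of stand_1 between -0.015 and 0.015 m and y of card_1 in the frame of stand_1 between -0.01 and 0.01 m and angle between the z axis of card_1 and the z axis of stand_1, either way round below 0.25 rad)) or (x of stand_1 in the frame of tray between -0.105 and 0.105 m and y of stand_1 in the frame of tray between -0.052 and 0.052 m and z of stand_1 in the frame of tray between 0 and 0.012 m and x of card_1 in the frame of card_box between -0.046 and 0.046 m and y of card_1 in the frame of card_box between -0.078 and 0.078 m and z of card_1 in the frame of card_box below 0.09 m and height (world z) of card_1 above 0.003 m and contact force between card_1 and table below 0.05 N)) and angle between each of stand_1, stand_2, stand_3, stand_4, stand_5, tray, card_box's own z axis and vertical below 0.1 rad and linear speed of each of stand_1, card_1, stand_2, card_2, stand_3, card_3, stand_4, card_4, stand_5, card_5 below 0.02 m/s and ((horizontal distance between stand_2 and susan_top below 0.125 m and height (world z) of stand_2 between 0.02 and 0.03 m and value of joint stand_2_jaw below 0.002 m and (z of card_2 in the frame of stand_2 between 0.045 and 0.075 m and x of card_2 in the frame of stand_2 between -0.015 and 0.015 m and y of card_2 in the frame of stand_2 between -0.01 and 0.01 m and angle between the z axis of card_2 and the z axis of stand_2, either way round below 0.25 rad)) or (x of stand_2 in the frame of tray between -0.105 and 0.105 m and y of stand_2 in the frame of tray between -0.052 and 0.052 m and z of stand_2 in the frame of tray between 0 and 0.012 m and x of card_2 in the frame of card_box between -0.046 and 0.046 m and y of card_2 in the frame of card_box between -0.078 and 0.078 m and z of card_2 in the frame of card_box below 0.09 m and height (world z) of card_2 above 0.003 m and contact force between card_2 and table below 0.05 N)) and ((horizontal distance between stand_3 and susan_top below 0.125 m and height (world z) of stand_3 between 0.02 and 0.03 m and value of joint stand_3_jaw below 0.002 m and (z of card_3 in the frame of stand_3 between 0.045 and 0.075 m and x of card_3 in the frame of stand_3 between -0.015 and 0.015 m and y of card_3 in the frame of stand_3 between -0.01 and 0.01 m and angle between the z axis of card_3 and the z axis of stand_3, either way round below 0.25 rad)) or (x of stand_3 in the frame of tray between -0.105 and 0.105 m and y of stand_3 in the frame of tray between -0.052 and 0.052 m and z of stand_3 in the frame of tray between 0 and 0.012 m and x of card_3 in the frame of card_box between -0.046 and 0.046 m and y of card_3 in the frame of card_box between -0.078 and 0.078 m and z of card_3 in the frame of card_box below 0.09 m and height (world z) of card_3 above 0.003 m and contact force between card_3 and table below 0.05 N)) and ((horizontal distance between stand_4 and susan_top below 0.125 m and height (world z) of stand_4 between 0.02 and 0.03 m and value of joint stand_4_jaw below 0.002 m and (z of card_4 in the frame of stand_4 between 0.045 and 0.075 m and x of card_4 in the frame of stand_4 between -0.015 and 0.015 m and y of card_4 in the frame of stand_4 between -0.01 and 0.01 m and angle between the z axis of card_4 and the z axis of stand_4, either way round below 0.25 rad)) or (x of stand_4 in the frame of tray between -0.105 and 0.105 m and y of stand_4 in the frame of tray between -0.052 and 0.052 m and z of stand_4 in the frame of tray between 0 and 0.012 m and x of card_4 in the frame of card_box between -0.046 and 0.046 m and y of card_4 in the frame of card_box between -0.078 and 0.078 m and z of card_4 in the frame of card_box below 0.09 m and height (world z) of card_4 above 0.003 m and contact force between card_4 and table below 0.05 N)) and ((horizontal distance between stand_5 and susan_top below 0.125 m and height (world z) of stand_5 between 0.02 and 0.03 m and value of joint stand_5_jaw below 0.002 m and (z of card_5 in the frame of stand_5 between 0.045 and 0.075 m and x of card_5 in the frame of stand_5 between -0.015 and 0.015 m and y of card_5 in the frame of stand_5 between -0.01 and 0.01 m and angle between the z axis of card_5 and the z axis of stand_5, either way round below 0.25 rad)) or (x of stand_5 in the frame of tray between -0.105 and 0.105 m and y of stand_5 in the frame of tray between -0.052 and 0.052 m and z of stand_5 in the frame of tray between 0 and 0.012 m and x of card_5 in the frame of card_box between -0.046 and 0.046 m and y of card_5 in the frame of card_box between -0.078 and 0.078 m and z of card_5 in the frame of card_box below 0.09 m and height (world z) of card_5 above 0.003 m and contact force between card_5 and table below 0.05 N)) and angle between each of gourd, flask, jar's own z axis and vertical below 0.15 rad and distance of each of gourd, flask, jar from where it was at the start of the episode below 0.04 m); the robot touches nothing.
It fails at once if a stand, card or any part of the robot touches the gourd, the flask or the jar (contact force between any of stand_1, stand_2, stand_3, stand_4, stand_5, card_1, card_2, card_3, card_4, card_5, the arm, the fingers and gourd above 0.4 N or contact force between any of stand_1, stand_2, stand_3, stand_4, stand_5, card_1, card_2, card_3, card_4, card_5, the arm, the fingers and flask above 0.4 N or contact force between any of stand_1, stand_2, stand_3, stand_4, stand_5, card_1, card_2, card_3, card_4, card_5, the arm, the fingers and jar above 0.4 N).
It fails at once if a stand is lifted by its clip, post or base while its card is still in the clip ((contact force between the fingers and stand_1 above 2 N and height (world z) of stand_1 above 0.012 m and value of joint stand_1_jaw below 0.002 m) or (contact force between the fingers and stand_2 above 2 N and height (world z) of stand_2 above 0.012 m and value of joint stand_2_jaw below 0.002 m) or (contact force between the fingers and stand_3 above 2 N and height (world z) of stand_3 above 0.012 m and value of joint stand_3_jaw below 0.002 m) or (contact force between the fingers and stand_4 above 2 N and height (world z) of stand_4 above 0.012 m and value of joint stand_4_jaw below 0.002 m) or (contact force between the fingers and stand_5 above 2 N and height (world z) of stand_5 above 0.012 m and value of joint stand_5_jaw below 0.002 m)).
It fails at once if a stand is tipped over (angle between any of stand_1, stand_2, stand_3, stand_4, stand_5's own z axis and vertical above 0.8 rad).
It fails at once if two stands are knocked together (contact force between stand_1 and stand_2 above 3 N or contact force between any of stand_1, stand_2 and stand_3 above 3 N or contact force between any of stand_1, stand_2, stand_3 and stand_4 above 3 N or contact force between any of stand_1, stand_2, stand_3, stand_4 and stand_5 above 3 N).
Of card_1, card_2, card_3, card_4, card_5 only 3 to 5 are there at a start; the rules pass over those that are not, and their reading is None.
At some moment in a run one of tray, card_box may be knocked a few centimetres aside while the robot is not near it.
It also fails if it takes over 210 s, if anything falls off the work surface, if the arm or the gripper's body presses on something with over 40 N, if the wrist force passes 120 N, or if a joint passes its speed limit or range.

ROBOT

A 6-joint arm with a two-finger parallel gripper is mounted at the origin on the work surface. World frame = base frame: x ahead of the robot, y to its left, z up, the work surface at z = 0. Lengths are in mm, angles in rad, forces in N, time in s.
With the tool pointing down it reaches from about 325 to 875 mm from the base axis. Payload 4.4 kg.
Tool frame: the origin (TCP) lies on the mounting face of the last link; the fingertips stand 173 mm ahead of it and the grasp point (between the pads) lies 155 mm ahead of it; z points along the fingers, y is the direction in which the jaws open and shut (so a half turn about z gives the same grasp; the last joint's range is limited). The gripper opens to 85 mm and grips with 20 to 120 N. Pads are 22 mm wide; open, the fingers measure 114 mm over their backs; the gripper's body (76 mm by 85 mm) begins 54 mm behind the grasp point. The pads swing forward as they close: fully open they stand 13 mm farther back than shut.
Start: joints at [-1.45, 0.207, 1.542, -0, 1.393, -0.15], TCP at [153.801, -554.052, 404.682] pointing down, gripper open.
Joint ranges: [-2.73, 2.73], [-0.86, 2.22], [0.23, 2.46], [-1.11, 4.25], [0.08, 2.63], [-2.82, 2.82]. Speed limits (rad/s): [2.79, 2.79, 3.14, 3.14, 3.14, 3.14].

INTERFACE

Orientations are given as a 3x3 rotation matrix whose columns are the frame's x, y, z axes.
In Python, from rig import manip gives the robot as it stands. The module is installed in compiled form; this text tells all that it offers.
- The arm moves only by the shell command python3 -m handwheel 'ROWS'. ROWS is JSON, a list of rows, each a list of 3 entries, a list of its own where there are three numbers: the shift along the tool's x, y, z in cm, then the turn, a rotation vector about the tool's x, y, z in rad, then the finger opening in cm, from 0 to 8.54. In form: [[[dx, dy, dz], [ax, ay, az], claw], ...]. A call has 1 to 8 rows; each row shifts and turns the pose as measured when the row begins, along the tool's axes as they then stand; what a row does not reach is not made up. A row lasts 1/10 s, in which the tool goes at most 50 mm and 8.59 degrees, less where a joint would pass 70% of its speed; a pose out of reach is approached as far as the arm can. A call is refused whole if a number of a shift passes 5 or a number of a turn 0.15, either way. A call with a gripper value outside its range is refused whole. The fingers move at their own pace and stop on an object; the grip force is fixed at half the most. Time passes only in rows, so rows that do not move let the fingers close. It gives the time, the measured TCP pose, the force and the opening at its end, in the units of the state.
- manip.state(): the state, without advancing time (a new reading comes with each control period).
- manip.get_image(name): name is "scene" or "top" or "wrist"; returns the picture (420x560x3 uint8, red, green, blue); there is no depth.
- manip.calibration(name): a dict with "fx", "fy", "cx", "cy" (pixels), "rvec" (rotation vector, rad) and "tvec" (3), from world to camera coordinates, as OpenCV has them. Camera axes: x right, y down, z forward; pixel columns grow to the right and rows downward; lengths in mm; the calibration is good to about 2 mm. The wrist camera is an equidistant fisheye: a pixel r from the principal point sees the ray r / f radians off the axis. A picture is of the moment at which its call begins: read the wrist's pose just before it. calibration takes no time and is no camera call; for the wrist camera it gives the pose at the moment of the call.
- manip.hand_in(): hands the job in, once; it reports no verdict.
Trained networks look in the newest picture that a camera, given by its name, has taken for a name from the list of things; names that differ only in an ending like _2 or _b are one class to them, and where a whole thing is asked for, a point or a joint stands for the part that bears it (a point fixed in the world has none). Each returns a list of dicts, best first, with "confidence" (0 to 1); they miss things now and then, are a little off and sometimes report something else, mostly with a low value. They report only what shows in the picture. A call takes as long as a camera call. They do not tell look-alikes from the thing itself.
- manip.outline_of(thing, camera): "region" (420x560 bool, what is visible of it) and "pixel" ([column, row] in pixels, amid what is visible of it).
The state is a dict: "time": time; "joint_pos": joint angles; "joint_vel": joint speeds; "effort": joint torques, N m; "ee_pos": TCP position; "tcp_rot": TCP orientation; "force": force on the tool from outside, world axes, zero at the start; "torque": the same for the moment, N m; "grip_width": finger opening in mm.
Only numpy, scipy, OpenCV 4.12 (cv2) and the standard library are available. Lean on these libraries where they do the work, as an engineer would, in place of code of your own. Each camera call takes 0.05 s, during which the arm holds its last target.

## Working session

There is one attempt and no reset: what is moved stays moved. The work goes in short steps, Python scripts to look and compute and a shell command to move; the robot and the scene stay as the last step left them, time stands still between calls to the robot, and variables do not carry over. Pictures are saved under pics/ and viewed, and the job is handed in when it is done.

```bash
mkdir -p pics; ls
python3 - <<'E'
from rig import manip
import cv2, numpy as np
s=manip.state(); print(s['time'],s['ee_pos'],s['tcp_rot'],s['grip_width'])
for n in ['scene','top','wrist']:
    c=manip.calibration(n); print(n,c)
    im=manip.get_image(n); cv2.imwrite(f'pics/{n}0.png',cv2.cvtColor(im,cv2.COLOR_RGB2BGR))
E
```

```text
pics
0.0 [ 153.76198298 -553.68461398  403.50347259] [[ 9.63551866e-01  2.67521443e-01 -2.81835966e-04]
 [ 2.67521378e-01 -9.63549230e-01  2.27889043e-03]
 [ 3.38089228e-04 -2.27122627e-03 -9.99997364e-01]] 85.18738184405443
scene {'fx': 484.31546809666463, 'fy': 484.31546809666463, 'cx': 284.21827741014346, 'cy': 209.87268568665672, 'rvec': array([ 2.39134718,  0.58989633, -0.19445548]), 'tvec': array([-402.78710067, -115.60057583, 1276.41882873])}
top {'fx': 508.9358987222261, 'fy': 508.9358987222261, 'cx': 272.89087971635723, 'cy': 214.49949416840664, 'rvec': array([ 2.15705978, -2.12787182,  0.19142877]), 'tvec': array([ -15.13907405,  456.01069314, 1335.49478896])}
wrist {'fx': 325.19226210127806, 'fy': 325.19226210127806, 'cx': 290.35404844982776, 'cy': 210.49192858357134, 'rvec': array([-2.29624695,  1.74305049,  0.27585438]), 'tvec': array([-571.85353699,  -39.09770249,  380.53523881])}
```

View pics/scene0.png

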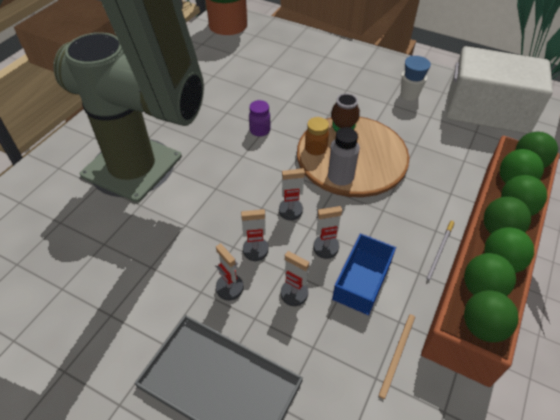

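View pics/top0.png

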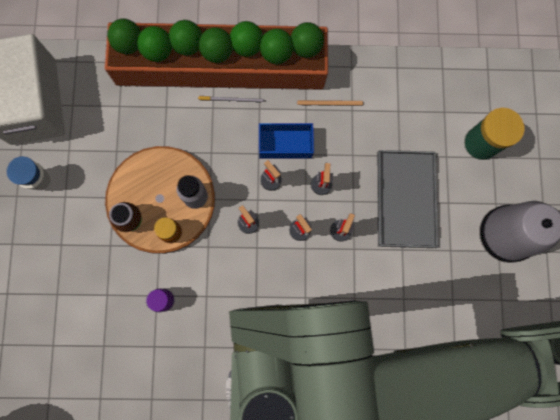

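View pics/wrist0.png

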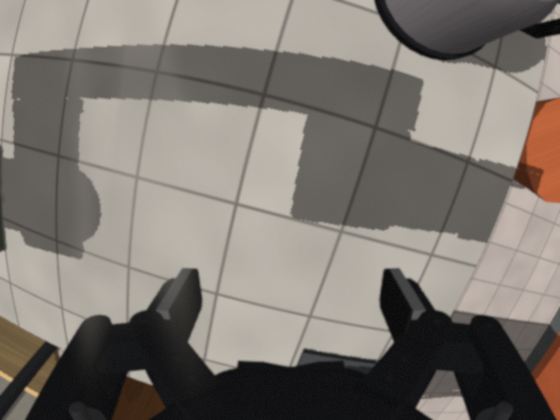

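The scene view shows five stands, all with cards: scene pixels about (292,195), (254,235), (328,232), (229,272) and (296,280). Tray is at (220,375), box at (364,273), and the susan at (353,155) carries the gourd, flask and amber jar. The purple jar at (259,118) and the planter, toaster and shaker are distractors.

```bash
cat > h.py <<'E'
from rig import manip
import cv2, numpy as np
from scipy.spatial.transform import Rotation as R
def cam(n):
    c=manip.calibration(n); return R.from_rotvec(c['rvec']).as_matrix(),np.array(c['tvec']),c
def unproj(n,px,z,C=None):
    Rm,t,c=C or cam(n); d=np.array([(px[0]-c['cx'])/c['fx'],(px[1]-c['cy'])/c['fy'],1.])
    if n=='wrist':
        r=np.hypot(d[0],d[1]); d=np.array([*(d[:2]/max(r,1e-9)*np.sin(r)),np.cos(r)])
    o=-Rm.T@t; w=Rm.T@d; return o+w*(z-o[2])/w[2]
def proj(n,P,C=None):
    Rm,t,c=C or cam(n); q=np.atleast_2d(P)@Rm.T+t
    if n=='wrist':
        r=np.linalg.norm(q[:,:2],axis=1); th=np.arctan2(r,q[:,2]); a=q[:,:2]/np.maximum(r,1e-9)[:,None]*th[:,None]
    else: a=q[:,:2]/q[:,2:]
    return a*[c['fx'],c['fy']]+[c['cx'],c['cy']]
def ray(n,px,C=None):
    a=unproj(n,px,0,C); b=unproj(n,px,100,C); d=b-a; return a,d/np.linalg.norm(d)
def shot(n,name=None,crop=None,scale=1):
    im=manip.get_image(n)
    if name: save(im,name,crop,scale)
    return im
def save(im,name,crop=None,scale=1):
    if crop: im=im[crop[1]:crop[3],crop[0]:crop[2]]
    im=cv2.resize(im,None,fx=scale,fy=scale,interpolation=cv2.INTER_CUBIC)
    cv2.imwrite(f'pics/{name}.png',cv2.cvtColor(im,cv2.COLOR_RGB2BGR))
E
python3 - <<'E'
from h import *
it=shot('top','top_c',(90,110,460,260),2.1); 
isc=shot('scene','scene_c',(200,80,420,320),2.4)
for th in ['stand_1','card_1','susan_top','tray','card_box','gourd','flask','jar']:
  for n in ['top','scene']:
    for o in manip.outline_of(th,n):
        m=o['region']; print(th,n,round(o['confidence'],2),np.round(o['pixel']),m.sum(), np.round(unproj(n,o['pixel'],{'card_1':130,'stand_1':8,'susan_top':25,'tray':11,'card_box':30,'gourd':96,'flask':138,'jar':85}[th])[:2]))
E
```

```text
stand_1 top 0.81 [339. 232.] 409 [ 416. -192.]
stand_1 top 0.7 [325. 183.] 304 [ 553. -154.]
stand_1 top 0.67 [271. 182.] 301 [553.  -3.]
stand_1 top 0.63 [299. 229.] 314 [421. -81.]
stand_1 top 0.58 [248. 225.] 311 [431.  59.]
stand_1 scene 0.93 [327. 244.] 638 [560.   8.]
stand_1 scene 0.79 [290. 207.] 550 [437.  65.]
stand_1 scene 0.63 [253. 244.] 642 [411. -73.]
stand_1 scene 0.58 [227. 286.] 719 [ 416. -194.]
stand_1 scene 0.56 [294. 294.] 700 [ 552. -146.]
stand_1 scene 0.23 [346. 113.] 823 [418. 460.]
card_1 top 0.67 [297. 231.] 257 [399. -68.]
card_1 top 0.64 [304. 224.] 142 [418. -85.]
card_1 top 0.5 [271. 171.] 146 [553.  -1.]
card_1 top 0.44 [250. 212.] 116 [447.  50.]
card_1 scene 0.89 [328. 217.] 507 [562. -12.]
card_1 scene 0.77 [228. 258.] 322 [ 433. -198.]
card_1 scene 0.71 [295. 264.] 504 [ 553. -150.]
card_1 scene 0.57 [254. 220.] 481 [429. -91.]
susan_top top 0.92 [156. 192.] 7432 [515. 310.]
susan_top scene 0.82 [368. 161.] 4893 [551. 288.]
tray top 0.57 [404. 197.] 5731 [ 515. -374.]
tray top 0.41 [324. 177.] 93 [ 570. -149.]
tray scene 0.98 [218. 377.] 11126 [ 506. -372.]
card_box top 0.83 [287. 142.] 1976 [661. -47.]
card_box top 0.51 [244. 221.] 74 [440.  69.]
card_box scene 0.59 [363. 275.] 3040 [667. -46.]
card_box scene 0.38 [290. 207.] 586 [442.  49.]
gourd top 0.82 [126. 217.] 838 [434. 370.]
gourd top 0.25 [272. 171.] 138 [562.  -3.]
gourd scene 0.79 [344. 114.] 822 [449. 351.]
flask top 0.98 [192. 191.] 761 [496. 195.]
flask scene 0.64 [345. 156.] 1426 [526. 163.]
flask scene 0.26 [295. 292.] 678 [ 583. -208.]
jar top 0.94 [168. 230.] 561 [404. 262.]
jar top 0.57 [160. 300.] 553 [225. 273.]
jar scene 0.75 [260. 118.] 702 [254. 243.]
jar scene 0.69 [316. 137.] 831 [415. 246.]
jar scene 0.27 [292. 203.] 600 [461.  20.]
```

View pics/top_c.png

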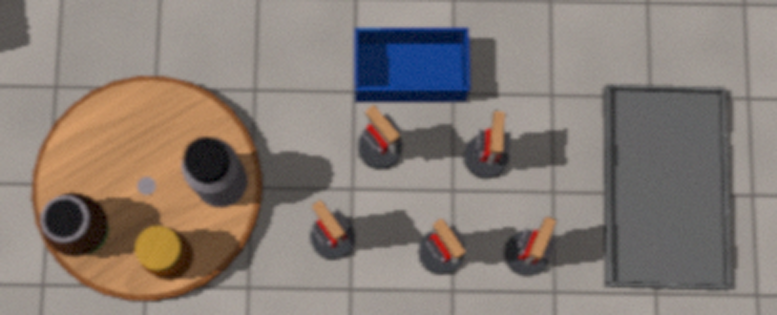

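View pics/scene_c.png

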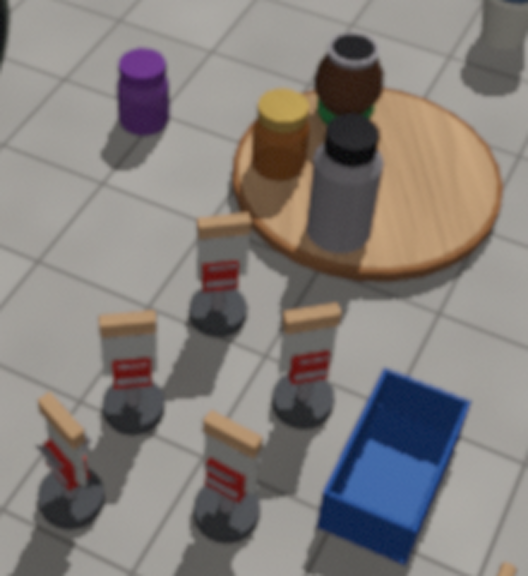

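```bash
cat >> h.py <<'E'
from scipy.optimize import minimize
def boxpts(x,y,yaw,z0,z1,lx,ly):
    c,s=np.cos(yaw),np.sin(yaw)
    return np.array([[x+c*a-s*b,y+s*a+c*b,z] for z in(z0,z1) for a in(-lx/2,lx/2) for b in(-ly/2,ly/2)])
def softmask(n,P,C,shape=(420,560),up=4,win=None):
    x0,y0,x1,y1=win
    h=cv2.convexHull(((proj(n,P,C)-[x0,y0]+0.5)*up*16).astype(np.int32).reshape(-1,1,2))
    m=np.zeros(((y1-y0)*up,(x1-x0)*up),np.uint8); cv2.fillConvexPoly(m,h,255,shift=4)
    return cv2.resize(m,(x1-x0,y1-y0),interpolation=cv2.INTER_AREA)/255.
def woodmask(im):
    hsv=cv2.cvtColor(im,cv2.COLOR_RGB2HSV); h,s,v=cv2.split(hsv)
    return ((h>=6)&(h<=20)&(s>70)&(v>110)).astype(float)
def fitstrip(ims,x,y,z0=122,z1=140):
    """ims: dict cam->(image,C)"""
    obs={}
    for n,(im,C) in ims.items():
        p=proj(n,[x,y,(z0+z1)/2],C)[0]; r=28 if n!='wrist' else 140
        w=[int(max(0,p[0]-r)),int(max(0,p[1]-r)),int(min(560,p[0]+r)),int(min(420,p[1]+r))]
        full=woodmask(im); obs[n]=(full[w[1]:w[3],w[0]:w[2]],w,C)
    def cost(v):
        t=0
        for n,(m,w,C) in obs.items():
            s=softmask(n,boxpts(v[0],v[1],v[2],z0,z1,50,14),C,win=w)
            t+=1-np.minimum(s,m).sum()/np.maximum(s,m).sum()
        return t
    best=None
    for yaw in np.arange(0,np.pi,0.3):
        r=minimize(cost,[x,y,yaw],method='Nelder-Mead',options=dict(initial_simplex=[[x,y,yaw],[x+12,y,yaw],[x,y+12,yaw],[x,y,yaw+.25]],maxiter=150))
        if best is None or r.fun<best.fun: best=r
    return best
E
python3 - <<'E'
from h import *
ims={n:(manip.get_image(n),cam(n)) for n in('top','scene')}
for n,(im,C) in ims.items(): save(np.repeat((woodmask(im)*255).astype(np.uint8)[...,None],3,2),'wm_'+n)
for x,y in [(437,62),(420,-80),(416,-193),(556,3),(552,-150)]:
    r=fitstrip(ims,x,y); print(x,y,np.round(r.x,2),round(r.fun,2), [ (n,np.round(fitstrip({n:ims[n]},x,y).x,2)) for n in ims])
E
```

```text
437 62 [441.14  61.41   0.64] 0.87 [('top', array([440.51,  60.71,   0.64])), ('scene', array([4.661e+02, 8.061e+01, 2.500e-01]))]
420 -80 [420.43 -83.12   0.61] 0.59 [('top', array([420.44, -83.25,   0.61])), ('scene', array([418.59, -79.07,   3.63]))]
416 -193 [ 421.89 -195.71    2.72] 0.52 [('top', array([ 421.82, -195.97,    2.72])), ('scene', array([ 421.71, -193.  ,   -0.49]))]
556 3 [559.35  -1.38   0.68] 0.71 [('top', array([558.62,  -2.32,   0.68])), ('scene', array([557.25,   4.04,   0.91]))]
552 -150 [ 5.5157e+02 -1.4246e+02 -8.0000e-02] 0.61 [('top', array([ 5.5189e+02, -1.4240e+02, -8.0000e-02])), ('scene', array([ 5.5094e+02, -1.3860e+02, -2.5000e-01]))]
```

View pics/wm_top.png

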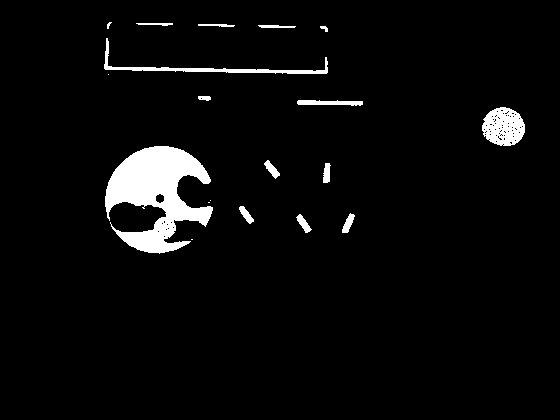

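View pics/wm_scene.png

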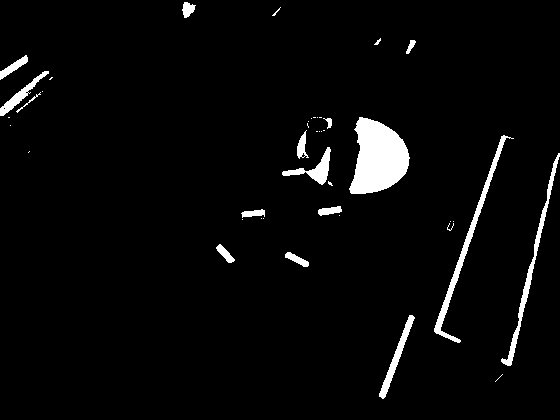

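The masks show five strips cleanly in the top view; in the scene view the strip at (292,173) blends with the susan. Next I fit the susan, the items on it, the tray and the box.

```bash
cat >> h.py <<'E'
def cyl(x,y,segs,n=40):
    a=np.linspace(0,2*np.pi,n,endpoint=False)
    return np.concatenate([np.c_[x+r*np.cos(a),y+r*np.sin(a),np.full(n,z)] for r,z in segs])
def iou(obs,pts):
    t=0
    for n,(m,C) in obs.items():
        s=softmask(n,pts,C,up=2,win=(0,0,560,420)); t+=1-np.minimum(s,m).sum()/np.maximum(s,m).sum()
    return t
def fit(obs,f,v0,d):
    sim=[v0]+[np.array(v0)+np.eye(len(v0))[i]*d[i] for i in range(len(v0))]
    return minimize(lambda v:iou(obs,f(*v)),v0,method='Nelder-Mead',options=dict(initial_simplex=sim,maxiter=120))
def region(thing,n,near):
    best=None
    for o in manip.outline_of(thing,n):
        d=np.hypot(*(np.array(o['pixel'])-near))
        if d<30 and (best is None or o['confidence']>best['confidence']): best=o
    return None if best is None else best['region'].astype(float)
def fitbins(which=('tray','card_box')):
    C=cam('top'); manip.get_image('top'); out={}
    for th,v0,dim in(('tray',[515,-374,np.pi/2],(0,22,270,160)),('card_box',[661,-47,0.],(0,60,85,150))):
        if th not in which: continue
        rs=[o for o in manip.outline_of(th,'top') if o['region'].sum()>1000]
        if not rs: out[th]=None; continue
        m=rs[0]['region'].astype(float); p=unproj('top',rs[0]['pixel'],20,C)
        v0[0],v0[1]=p[:2]
        r=fit({'top':(m,C)},lambda x,y,a:boxpts(x,y,a,*dim),v0,[10,10,.1]); out[th]=(r.x,r.fun)
    return out
E
python3 - <<'E'
from h import *
C={n:cam(n) for n in('top','scene')}
for n in C: manip.get_image(n)
# susan
m=region('susan_top','top',(156,195)); pts=np.argwhere(m>0)[:,::-1].astype(np.float32)
h=cv2.convexHull(pts.reshape(-1,1,2)); print('susan hull',cv2.minEnclosingCircle(h))
r=fit({'top':(softmask if 0 else cv2.drawContours(np.zeros((420,560)),[h.astype(int)],-1,1,-1),C['top'])},lambda x,y:cyl(x,y,[(150,25),(150,0)]),[500,305],[10,10]); print('susan',r.x,r.fun)
for th,seg,v0 in(('flask',[(35,0),(35,110),(22,138)],[500,215]),('jar',[(31,0),(31,85)],[415,262]),('gourd',[(28,0),(40,50),(30,96)],[440,360])):
  for cams in(['top'],['scene'],['top','scene']):
    obs={}
    for n in cams:
        z=25; p=proj(n,[v0[0],v0[1],70],C[n])[0]; m=region(th,n,p)
        if m is not None: obs[n]=(m,C[n])
    r=fit(obs,lambda x,y:cyl(x,y,[(a,b+25) for a,b in seg]),v0,[10,10]); print(th,cams,np.round(r.x),round(r.fun,2))
print(fitbins())
E
```

```text
susan hull ((159.41842651367188, 199.7691650390625), 55.281620025634766)
susan [499.98582496 303.14367917] 0.018150561921505992
flask ['top'] [506. 205.] 0.09
flask ['scene'] [506. 211.] 0.06
flask ['top', 'scene'] [507. 207.] 0.18
jar ['top'] [404. 265.] 0.16
jar ['scene'] [408. 272.] 0.12
jar ['top', 'scene'] [408. 270.] 0.3
gourd ['top'] [440. 378.] 0.11
gourd ['scene'] [440. 378.] 0.19
gourd ['top', 'scene'] [440. 378.] 0.3
{'tray': None, 'card_box': (array([ 6.67467060e+02, -3.97015937e+01,  5.89327182e-03]), np.float64(0.024198676206965253))}
```

```bash
cat > go.py <<'E'
# usage: go.py x y z psi : prints turn about tool z, and shift (cm) in tool axes now, and after turning
import sys; from h import *
s=manip.state(); p=np.array(s['ee_pos']); Rt=np.array(s['tcp_rot'])
x,y,z,psi=map(float,sys.argv[1:5])
cur=np.arctan2(Rt[1,0],Rt[0,0]); d=(psi-cur+np.pi/2)%np.pi-np.pi/2
tgt=cur+d; T=np.array([[np.cos(tgt),np.sin(tgt),0],[np.sin(tgt),-np.cos(tgt),0],[0,0,-1]])
rv=R.from_matrix(Rt.T@T).as_rotvec(); D=np.array([x,y,z])-p
q=np.array(s['joint_pos'])
print('t',round(s['time'],1),'pos',np.round(p,1),'psi',round(cur,3),'grip',round(s['grip_width'],1),'F',np.round(s['force'],1),'q6',round(q[5],2))
print('turn',np.round(rv,3),'shift now(cm)',np.round(Rt.T@D/10,2),'after turn',np.round(T.T@D/10,2))
E
python3 go.py 422 -196 404 -0.42
```

```text
t 2.0 pos [ 153.8 -554.1  404.7] psi 0.271 grip 85.3 F [ 0.2 -0.9  0.2] q6 -0.15
turn [0.    0.    0.691] shift now(cm) [ 35.42 -27.33   0.07] after turn [  9.89 -43.63   0.07]
```

```bash
python3 -m handwheel '[[[0,0,0],[0,0,0.138],4],[[0,0,0],[0,0,0.138],4],[[0,0,0],[0,0,0.138],4],[[0,0,0],[0,0,0.138],4],[[0,0,0],[0,0,0.138],4]]'; python3 -m handwheel '[[[1.0,-4.4,0],[0,0,0],4],[[1.0,-4.4,0],[0,0,0],4],[[1.0,-4.4,0],[0,0,0],4],[[1.0,-4.4,0],[0,0,0],4],[[1.0,-4.4,0],[0,0,0],4],[[1.0,-4.4,0],[0,0,0],4],[[1.0,-4.4,0],[0,0,0],4],[[1.0,-4.4,0],[0,0,0],4]]'; python3 go.py 422 -196 404 -0.42
```

```text
time: 2.55
ee_pos: [153.8, -554.0, 404.7]
tcp_rot: [[0.902, -0.431, -0.0], [-0.431, -0.902, 0.0], [-0.0, -0.0, -1.0]]
force: [0.9, 0.0, -0.0]
grip_width: 39.9
time: 3.35
ee_pos: [383.1, -267.4, 404.8]
tcp_rot: [[0.895, -0.446, 0.002], [-0.446, -0.895, -0.006], [0.005, 0.004, -1.0]]
force: [0.1, -0.3, 0.1]
grip_width: 40.1
t 3.4 pos [ 383.1 -267.4  404.8] psi -0.462 grip 40.1 F [ 0.1 -0.3  0.1] q6 1.24
turn [ 0.004 -0.005 -0.042] shift now(cm) [ 0.3  -8.12  0.05] after turn [ 0.64 -8.1   0.08]
```

```bash
python3 -m handwheel '[[[0.3,-4.3,0],[0,0,-0.042],4],[[0.3,-4,0],[0,0,0],4],[[0,0,0],[0,0,0],4]]'; python3 go.py 422 -196 404 -0.42
python3 - <<'E'
from h import *
C=cam('wrist'); im=shot('wrist','w1')
ims={'wrist':(im,C)}
r=fitstrip(ims,422,-196); print(r.x,r.fun)
print(fitbins())
E
```

```text
time: 3.65
ee_pos: [427.5, -187.7, 405.3]
tcp_rot: [[0.917, -0.4, 0.006], [-0.4, -0.917, -0.006], [0.007, 0.003, -1.0]]
force: [-0.4, -0.3, 0.2]
grip_width: 40.0
t 3.6 pos [ 427.5 -187.7  405.3] psi -0.411 grip 40.0 F [-0.4 -0.3  0.2] q6 1.38
turn [ 0.003 -0.007  0.009] shift now(cm) [-0.17  0.98  0.13] after turn [-0.16  0.98  0.13]
[ 422.99257235 -192.75870094    2.73292506] 0.6326215051810595
{'tray': (array([ 512.76466057, -402.30394747,    3.16211506]), np.float64(0.5004045353162323)), 'card_box': (array([ 6.65984148e+02, -3.85463598e+01,  1.95491799e-02]), np.float64(0.042384823848238384))}
```

View pics/w1.png

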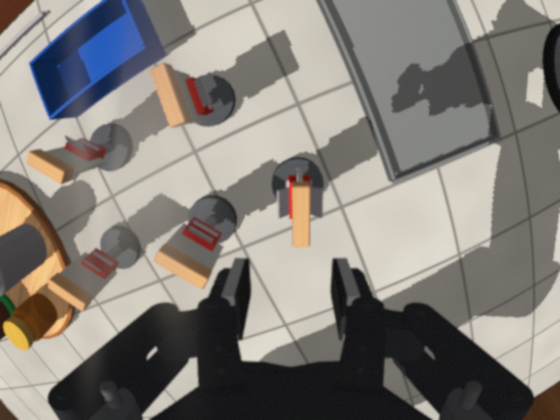

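```bash
python3 - <<'E'
s=open('h.py').read()
s=s.replace("full=woodmask(im); obs","full=nearcc(woodmask(im),p); obs").replace("def fitstrip","""def nearcc(m,p):
    m8=cv2.morphologyEx(m.astype(np.uint8),cv2.MORPH_CLOSE,np.ones((3,3)))
    k,L,S,_=cv2.connectedComponentsWithStats(m8); best=None
    for i in range(1,k):
        if S[i,4]<40: continue
        q=np.argwhere(L==i)[:,::-1]; d=np.median(np.linalg.norm(q-p,axis=1))
        if best is None or d<best[0]: best=(d,i)
    return (L==best[1]).astype(float)
def fitstrip""")
open('h.py','w').write(s)
E
python3 - <<'E'
from h import *
C=cam('wrist'); im=shot('wrist')
ims={'wrist':(im,C),'top':(manip.get_image('top'),cam('top')),'scene':(manip.get_image('scene'),cam('scene'))}
for v in [(422,-196),(420,-83),(552,-142),(559,-2),(440,61)]:
  for n in ims:
    r=fitstrip({n:ims[n]},*v); print(n,np.round(r.x,2),round(r.fun,2))
E
```

```text
wrist [ 422.91 -192.67    2.72] 0.11
top [ 420.49 -195.4     2.72] 0.2
scene [ 421.86 -193.63    2.64] 0.34
wrist [420.21 -79.9    0.63] 0.23
top [419.88 -84.11   0.63] 0.1
scene [419.57 -81.18   0.54] 0.23
wrist [ 5.5343e+02 -1.3815e+02  2.0000e-02] 0.24
top [ 551.87 -142.54    3.06] 0.14
scene [ 5.5086e+02 -1.4118e+02 -1.8000e-01] 0.31
wrist [560.39   2.26   0.78] 0.42
top [558.96  -2.16   3.83] 0.14
scene [ 5.5817e+02 -9.0000e-02  7.2000e-01] 0.16
wrist [447.5   86.32   0.45] 0.78
top [440.52  60.52   3.78] 0.12
scene [440.  61.   0.] 1.0
```

```bash
python3 go.py 422.5 -193.4 284 -0.42
```

```text
t 4.0 pos [ 425.5 -192.7  405.2] psi -0.42 grip 40.0 F [ 0.3  0.3 -0.1] q6 1.38
turn [ 0.005 -0.007 -0.   ] shift now(cm) [-0.33  0.13 12.12] after turn [-0.25  0.19 12.12]
```

```bash
python3 -m handwheel '[[[-0.25,0.2,3],[0.005,-0.007,0],4],[[0,0,3],[0,0,0],4],[[0,0,2],[0,0,0],4],[[0,0,0],[0,0,0],4]]'; python3 go.py 422.5 -193.4 284 -0.42
python3 - <<'E'
from h import *
C=cam('wrist'); im=shot('wrist','w2')
r=fitstrip({'wrist':(im,C)},422,-193); print(r.x,r.fun)
E
```

```text
time: 4.4
ee_pos: [421.4, -198.8, 324.7]
tcp_rot: [[0.909, -0.416, 0.004], [-0.416, -0.909, -0.003], [0.005, 0.001, -1.0]]
force: [0.6, -0.3, -0.9]
grip_width: 39.7
t 4.4 pos [ 421.4 -198.8  324.7] psi -0.429 grip 39.7 F [ 0.6 -0.3 -0.9] q6 1.37
turn [ 0.001 -0.005 -0.009] shift now(cm) [-0.15 -0.54  4.07] after turn [-0.12 -0.53  4.07]
[ 423.26357971 -193.19462258    2.73126798] 0.12609639342312606
```

View pics/w2.png

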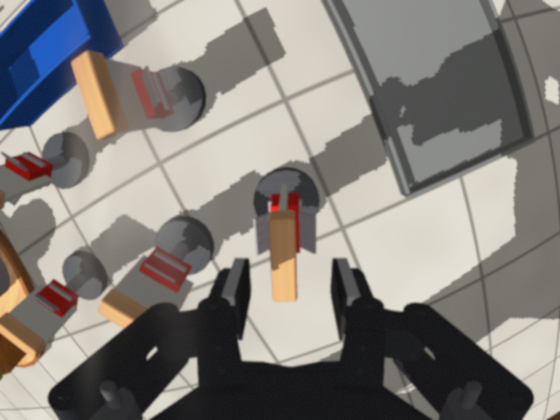

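```bash
python3 -m handwheel '[[[-0.1,-0.55,2],[0,-0.005,0],4],[[0,0,0],[0,0,0],4]]'; python3 go.py 423 -193.2 284 -0.415; python3 -c "
from h import *
C=cam('wrist'); im=shot('wrist')
r=fitstrip({'wrist':(im,C)},422,-193); print(r.x,r.fun)"
```

```text
time: 4.65
ee_pos: [424.1, -195.8, 308.4]
tcp_rot: [[0.908, -0.418, 0.005], [-0.418, -0.908, -0.005], [0.007, 0.003, -1.0]]
force: [-0.9, 0.7, -0.7]
grip_width: 39.9
t 4.7 pos [ 424.1 -195.8  308.4] psi -0.432 grip 39.9 F [-0.9  0.7 -0.7] q6 1.39
turn [ 0.003 -0.007 -0.017] shift now(cm) [-0.22 -0.2   2.44] after turn [-0.2  -0.19  2.44]
[ 423.51256852 -193.10897285    2.7281305 ] 0.09734065887035503
```

```bash
python3 -m handwheel '[[[-0.1,-0.25,2.4],[0,-0.005,-0.015],4],[[0,0,0],[0,0,0],4]]'; python3 go.py 423.3 -193.2 284 -0.415
```

```text
time: 4.9
ee_pos: [427.2, -196.1, 290.5]
tcp_rot: [[0.914, -0.405, 0.011], [-0.405, -0.914, -0.012], [0.015, 0.006, -1.0]]
force: [-1.4, 0.9, 0.1]
grip_width: 40.2
t 4.9 pos [ 427.2 -196.1  290.5] psi -0.417 grip 40.2 F [-1.4  0.9  0.1] q6 1.38
turn [ 0.006 -0.015 -0.002] shift now(cm) [-0.48 -0.11  0.64] after turn [-0.47 -0.11  0.65]
```

```bash
python3 -m handwheel '[[[-0.4,-0.1,0.5],[0.006,-0.015,0],4],[[0,0,0],[0,0,0],4],[[0,0,0],[0,0,0],4]]'; python3 go.py 423.3 -193.2 284 -0.415
```

```text
time: 5.2
ee_pos: [425.6, -195.3, 290.2]
tcp_rot: [[0.914, -0.406, 0.006], [-0.406, -0.914, -0.004], [0.007, 0.002, -1.0]]
force: [0.1, 0.3, 0.4]
grip_width: 39.8
t 5.2 pos [ 425.6 -195.3  290.2] psi -0.418 grip 39.8 F [0.1 0.3 0.4] q6 1.37
turn [ 0.002 -0.007 -0.003] shift now(cm) [-0.3  -0.1   0.61] after turn [-0.29 -0.1   0.62]
```

```bash
python3 -m handwheel '[[[-0.3,-0.15,0.6],[0.002,-0.007,0],4],[[-0.15,-0.05,0.2],[0,0,0],4],[[0,0,0],[0,0,0],4]]'; python3 go.py 423.3 -193.2 284 -0.415
```

```text
time: 5.5
ee_pos: [422.5, -191.8, 283.2]
tcp_rot: [[0.914, -0.406, 0.003], [-0.406, -0.914, -0.001], [0.003, -0.0, -1.0]]
force: [0.1, -0.0, -0.3]
grip_width: 39.8
t 5.5 pos [ 422.5 -191.8  283.2] psi -0.418 grip 39.8 F [ 0.1 -0.  -0.3] q6 1.38
turn [-0.    -0.003 -0.003] shift now(cm) [ 0.13  0.09 -0.08] after turn [ 0.13  0.09 -0.08]
```

Good. Close, then look.

```bash
python3 -m handwheel '[[[0,0.05,0],[0,0,0],1],[[0,0,0],[0,0,0],0.5],[[0,0,0],[0,0,0],0.5],[[0,0,0],[0,0,0],0.5],[[0,0,0],[0,0,0],0.5]]'; python3 -m handwheel '[[[0,0,-1],[0,0,0],0.5],[[0,0,-1],[0,0,0],0.5],[[0,0,-1],[0,0,0],0.5],[[0,0,-1],[0,0,0],0.5],[[0,0,-1],[0,0,0],0.5],[[0,0,-1],[0,0,0],0.5],[[0,0,0],[0,0,0],0.5]]'; python3 go.py 422.5 -191.8 283 -0.415; python3 -c "
from h import *
shot('wrist','w3');shot('scene','s3',(120,150,400,400),2)"
```

```text
time: 6.0
ee_pos: [422.1, -192.5, 283.0]
tcp_rot: [[0.914, -0.406, 0.002], [-0.406, -0.914, -0.002], [0.002, 0.001, -1.0]]
force: [-0.2, -1.4, -1.5]
grip_width: 13.4
time: 6.7
ee_pos: [421.3, -191.5, 347.2]
tcp_rot: [[0.914, -0.406, -0.001], [-0.406, -0.914, 0.001], [-0.001, -0.0, -1.0]]
force: [0.7, -0.5, -4.3]
grip_width: 13.2
t 6.7 pos [ 421.3 -191.5  347.2] psi -0.418 grip 13.2 F [ 0.7 -0.5 -4.3] q6 1.37
turn [-0.     0.001 -0.003] shift now(cm) [ 0.13 -0.02  6.42] after turn [ 0.12 -0.03  6.42]
```

View pics/w3.png

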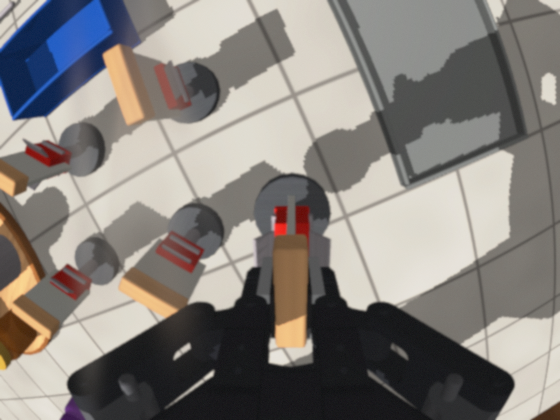

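View pics/s3.png

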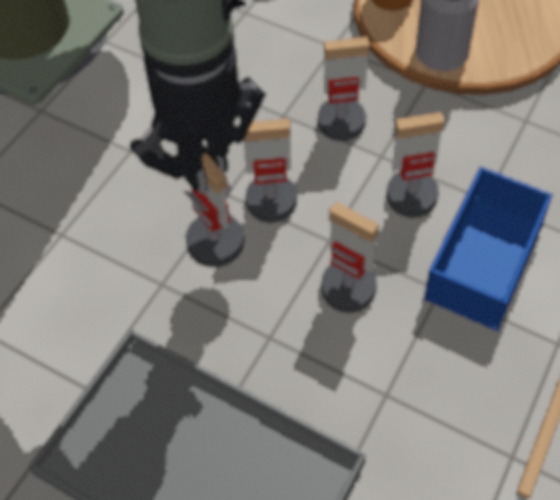

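Card C came up with its stand (force −4.3 N; the base is off the counter in both pictures), so it's a good clip. Carrying it to the susan at (554,397).

```bash
python3 -m handwheel '[[[0,0,-3],[0,0,-0.08],0.5],[[0,0,-4],[0,0,-0.11],0.5],[[0,0,-4],[0,0,-0.11],0.5],[[0,0,-4],[0,0,-0.11],0.5],[[0,0,0],[0,0,0],0.5]]'; python3 go.py 594 150 480 0
```

```text
time: 7.3
ee_pos: [420.3, -191.0, 494.4]
tcp_rot: [[1.0, 0.008, -0.015], [0.008, -1.0, 0.011], [-0.015, -0.011, -1.0]]
force: [-0.0, -0.5, -2.8]
grip_width: 13.2
t 7.3 pos [ 420.3 -191.   494.4] psi 0.008 grip 13.2 F [-0.  -0.5 -2.8] q6 0.95
turn [-0.011  0.015  0.008] shift now(cm) [ 17.68 -33.94   1.55] after turn [ 17.37 -34.1    1.44]
```

```bash
python3 -m handwheel '[[[1.5,-3,0],[-0.01,0.015,0],0.5],[[2,-4,0],[0,0,0],0.5],[[2,-4,0],[0,0,0],0.5],[[2,-4,0],[0,0,0],0.5],[[2,-4,0],[0,0,0],0.5],[[2,-4,0],[0,0,0],0.5],[[2,-4,0],[0,0,0],0.5],[[1.5,-3,0],[0,0,0],0.5]]'; python3 go.py 554 397 480 0
```

```text
time: 8.1
ee_pos: [572.6, 115.6, 475.9]
tcp_rot: [[1.0, -0.016, -0.023], [-0.016, -1.0, 0.0], [-0.023, -0.0, -1.0]]
force: [-0.5, -0.5, -3.8]
grip_width: 12.8
t 8.1 pos [572.6 115.6 475.9] psi -0.016 grip 12.8 F [-0.5 -0.5 -3.8] q6 1.64
turn [-0.     0.023 -0.016] shift now(cm) [ -2.3  -28.11  -0.36] after turn [ -1.86 -28.14  -0.41]
```

```bash
python3 -m handwheel '[[[0,-2,-0.5],[0,0.023,-0.016],0.5],[[0,-4,0],[0,0.01,0],0.5],[[0,-4,0],[0,0,0],0.5],[[0,-4,0],[0,0,0],0.5],[[-0.5,-4,0],[0,0,0],0.5],[[-0.5,-4,0],[0,0,0],0.5],[[-0.5,-3,0],[0,0,0],0.5],[[0,0,0],[0,0,0],0.5]]'; python3 go.py 554 397 480 0
```

```text
time: 8.9
ee_pos: [556.4, 379.7, 451.1]
tcp_rot: [[1.0, -0.006, -0.026], [-0.007, -1.0, -0.01], [-0.026, 0.01, -1.0]]
force: [0.3, -1.0, -4.9]
grip_width: 13.0
t 8.9 pos [556.4 379.7 451.1] psi -0.007 grip 13.0 F [ 0.3 -1.  -4.9] q6 2.05
turn [ 0.01   0.026 -0.006] shift now(cm) [-0.33 -1.7  -2.9 ] after turn [-0.24 -1.73 -2.89]
```

```bash
python3 -m handwheel '[[[-0.2,-1.5,0],[0.01,0.026,0],0.5],[[0,-0.5,0],[0,0.01,0],0.5],[[0,0,0],[0,0,0],0.5]]'; python3 go.py 554 397 312 0; python3 -c "
from h import *
shot('wrist','w4');shot('scene','s4',(250,50,450,220),3)"
```

```text
time: 9.2
ee_pos: [553.8, 400.6, 443.5]
tcp_rot: [[1.0, -0.008, 0.003], [-0.008, -1.0, -0.006], [0.003, 0.006, -1.0]]
force: [0.3, 0.8, -4.0]
grip_width: 13.1
t 9.2 pos [553.8 400.6 443.5] psi -0.008 grip 13.1 F [ 0.3  0.8 -4. ] q6 2.08
turn [ 0.006 -0.003 -0.008] shift now(cm) [-0.02  0.28 13.15] after turn [ 0.02  0.36 13.15]
```

View pics/w4.png

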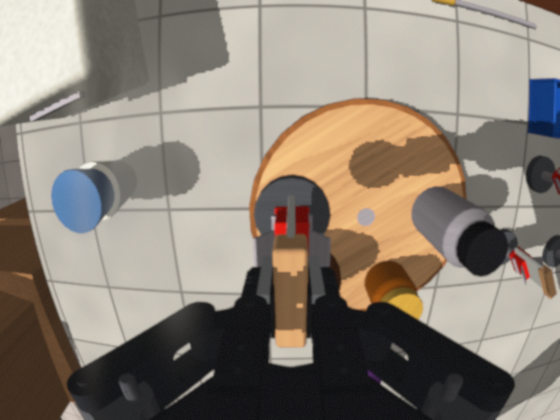

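View pics/s4.png

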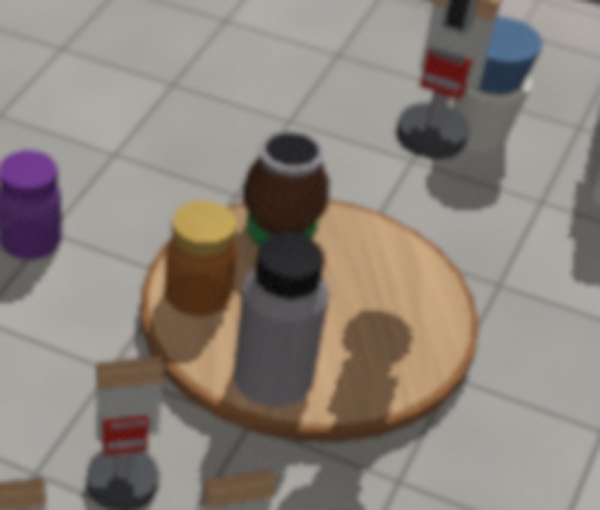

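```bash
python3 -m handwheel '[[[0,0.35,2],[0.006,-0.003,-0.008],0.5],[[0,0,3],[0,0,0],0.5],[[0,0,3],[0,0,0],0.5],[[0,0,2],[0,0,0],0.5],[[0,0,0],[0,0,0],0.5]]'; python3 go.py 554 397 310 0
```

```text
time: 9.8
ee_pos: [557.6, 391.3, 345.8]
tcp_rot: [[1.0, -0.008, 0.008], [-0.008, -1.0, 0.002], [0.008, -0.002, -1.0]]
force: [-0.6, 0.3, -4.7]
grip_width: 12.9
t 9.8 pos [557.6 391.3 345.8] psi -0.008 grip 12.9 F [-0.6  0.3 -4.7] q6 2.07
turn [-0.002 -0.008 -0.008] shift now(cm) [-0.39 -0.56  3.58] after turn [-0.36 -0.57  3.58]
```

```bash
python3 -m handwheel '[[[-0.2,0,1.5],[0,-0.008,0],0.5],[[0,0,1],[0,0,0],0.5],[[0,0,0.5],[0,0,0],0.5],[[0,0,0],[0,0,0],0.5]]'; python3 go.py 554 395 308 0
```

```text
time: 10.2
ee_pos: [557.5, 390.2, 317.5]
tcp_rot: [[1.0, -0.011, 0.004], [-0.011, -1.0, 0.004], [0.004, -0.004, -1.0]]
force: [0.1, -1.0, -3.2]
grip_width: 13.2
t 10.2 pos [557.5 390.2 317.5] psi -0.011 grip 13.2 F [ 0.1 -1.  -3.2] q6 2.06
turn [-0.004 -0.004 -0.011] shift now(cm) [-0.36 -0.48  0.95] after turn [-0.35 -0.48  0.95]
```

```bash
python3 -m handwheel '[[[0,0,0.6],[-0.004,-0.004,0],0.5],[[0,0,0.2],[0,0,0],0.5],[[0,0,0],[0,0,0],0.5]]'; python3 go.py 554 395 308 0
```

```text
time: 10.5
ee_pos: [558.2, 390.8, 311.1]
tcp_rot: [[1.0, -0.011, 0.004], [-0.011, -1.0, 0.002], [0.003, -0.002, -1.0]]
force: [0.5, -0.3, -3.6]
grip_width: 13.4
t 10.5 pos [558.2 390.8 311.1] psi -0.011 grip 13.4 F [ 0.5 -0.3 -3.6] q6 2.07
turn [-0.002 -0.003 -0.011] shift now(cm) [-0.42 -0.42  0.3 ] after turn [-0.42 -0.42  0.31]
```

```bash
python3 -m handwheel '[[[0,0,0.25],[-0.002,-0.003,0],0.5],[[0,0,0.15],[0,0,0],0.5],[[0,0,0],[0,0,0],0.5]]'; python3 go.py 554 395 308 0
```

```text
time: 10.8
ee_pos: [558.6, 391.3, 309.1]
tcp_rot: [[1.0, -0.01, 0.003], [-0.01, -1.0, 0.001], [0.003, -0.001, -1.0]]
force: [0.6, -0.4, -3.6]
grip_width: 13.0
t 10.8 pos [558.6 391.3 309.1] psi -0.01 grip 13.0 F [ 0.6 -0.4 -3.6] q6 2.07
turn [-0.001 -0.003 -0.01 ] shift now(cm) [-0.46 -0.37  0.1 ] after turn [-0.46 -0.37  0.11]
```

```bash
python3 -m handwheel '[[[0,0,0.15],[0,-0.003,0],0.5],[[0,0,0.1],[0,0,0],0.5],[[0,0,0],[0,0,0],0.5]]'; python3 -m handwheel '[[[0,0,0.15],[0,0,0],0.5],[[0,0,0.1],[0,0,0],0.5],[[0,0,0],[0,0,0],0.5]]'
```

```text
time: 11.1
ee_pos: [559.1, 391.5, 308.7]
tcp_rot: [[1.0, -0.01, 0.002], [-0.01, -1.0, 0.002], [0.002, -0.002, -1.0]]
force: [-0.1, -0.5, -3.4]
grip_width: 13.0
time: 11.4
ee_pos: [559.1, 391.6, 308.6]
tcp_rot: [[1.0, -0.01, 0.003], [-0.01, -1.0, 0.003], [0.003, -0.003, -1.0]]
force: [-0.7, -0.4, -1.4]
grip_width: 13.1
```

```bash
python3 -m handwheel '[[[0,0,0.1],[0,0,0],0.5],[[0,0,0],[0,0,0],0.5]]';  python3 -m handwheel '[[[0,0,0],[0,0,0],3],[[0,0,0],[0,0,0],3],[[0,0,0],[0,0,0],3],[[0,0,0],[0,0,0],3]]'; python3 -c "
from h import *
shot('wrist','w5');shot('scene','s5',(250,50,450,220),3)"
```

```text
time: 11.6
ee_pos: [559.1, 391.6, 308.6]
tcp_rot: [[1.0, -0.01, 0.004], [-0.01, -1.0, 0.003], [0.004, -0.003, -1.0]]
force: [-1.9, -1.4, -0.6]
grip_width: 13.5
time: 12.0
ee_pos: [560.0, 392.0, 307.9]
tcp_rot: [[1.0, -0.01, 0.007], [-0.01, -1.0, 0.005], [0.007, -0.005, -1.0]]
force: [-0.4, 0.1, 0.6]
grip_width: 30.0
```

View pics/w5.png

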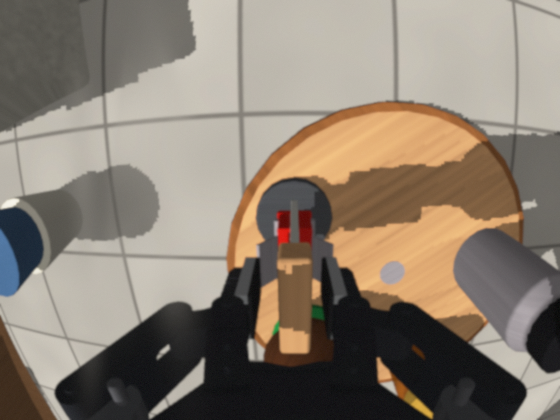

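View pics/s5.png

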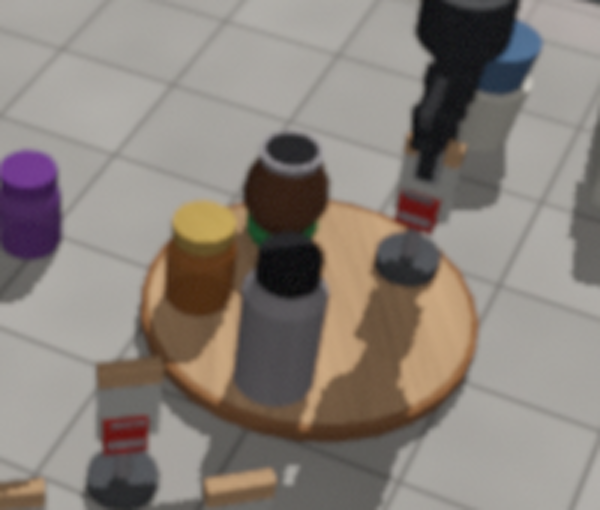

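```bash
python3 -m handwheel '[[[0,0,-2],[-0.005,-0.007,0],3],[[0,0,-4],[0,0,0],3],[[0,0,-4],[0,0,0],3],[[0,0,-2],[0,0,-0.136],4],[[0,0,0],[0,0,-0.136],4],[[0,0,0],[0,0,-0.136],4],[[0,0,0],[0,0,-0.136],4],[[0,0,0],[0,0,-0.136],4]]'; python3 go.py 560 1 420 0.68;  python3 -c "
from h import *
shot('scene','s6',(250,50,450,220),3)"
```

```text
time: 12.9
ee_pos: [560.1, 392.0, 432.6]
tcp_rot: [[0.767, 0.641, 0.0], [0.641, -0.767, 0.0], [0.0, 0.0, -1.0]]
force: [-0.6, -0.3, -0.6]
grip_width: 40.6
t 12.9 pos [560.1 392.  432.6] psi 0.696 grip 40.6 F [-0.6 -0.3 -0.6] q6 1.36
turn [ 0.    -0.     0.016] shift now(cm) [-25.08  30.     1.25] after turn [-24.59  30.4    1.26]
```

View pics/s6.png

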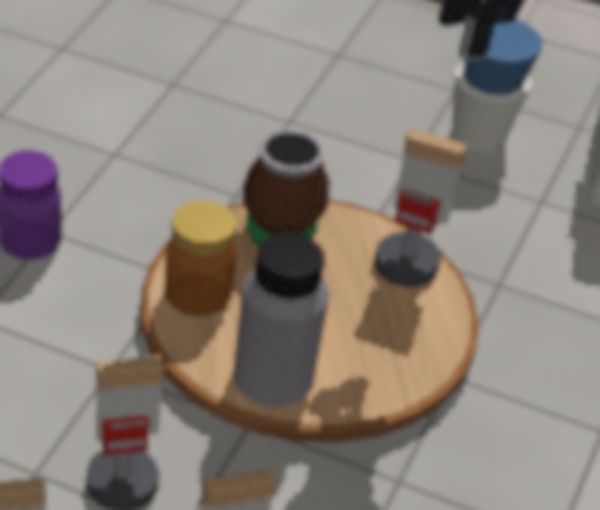

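Stand C stands upright on the disc with its card in the clip. On to stand D.

```bash
python3 -m handwheel '[[[-3.1,3.8,0],[0,0,0.016],4],[[-3.1,3.8,0],[0,0,0],4],[[-3.1,3.8,0],[0,0,0],4],[[-3.1,3.8,0],[0,0,0],4],[[-3.1,3.8,0],[0,0,0],4],[[-3.1,3.8,0],[0,0,0],4],[[-3.1,3.8,0],[0,0,0],4],[[-3.1,3.8,0],[0,0,0],4]]'; python3 -m handwheel '[[[0,0,0],[0,0,0],4]]'; python3 go.py 560 1 400 0.68
```

```text
time: 13.75
ee_pos: [557.6, -3.5, 431.1]
tcp_rot: [[0.78, 0.626, 0.005], [0.626, -0.78, 0.003], [0.005, 0.001, -1.0]]
force: [0.2, 0.1, 0.3]
grip_width: 40.0
time: 13.85
ee_pos: [557.5, -8.9, 431.2]
tcp_rot: [[0.786, 0.618, 0.005], [0.618, -0.786, -0.0], [0.004, 0.003, -1.0]]
force: [0.7, 0.9, -0.3]
grip_width: 39.8
t 13.8 pos [557.5  -8.9 431.2] psi 0.666 grip 39.8 F [ 0.7  0.9 -0.3] q6 0.73
turn [ 0.003 -0.004 -0.014] shift now(cm) [ 0.79 -0.63  3.12] after turn [ 0.81 -0.61  3.12]
```

```bash
python3 -m handwheel '[[[0.8,-0.6,3],[0.003,-0.004,-0.014],4],[[0,0,3],[0,0,0],4],[[0,0,2],[0,0,0],4],[[0,0,0],[0,0,0],4]]'; python3 -c "
from h import *
C=cam('wrist'); im=shot('wrist','w7')
r=fitstrip({'wrist':(im,C)},560,1); print(r.x,r.fun)"; python3 go.py 560 1 284 0.68
```

```text
time: 14.25
ee_pos: [561.2, -0.3, 351.3]
tcp_rot: [[0.786, 0.618, 0.006], [0.618, -0.786, 0.0], [0.005, 0.003, -1.0]]
force: [-0.3, 0.6, 0.7]
grip_width: 40.2
[5.59223852e+02 2.08169316e-02 6.81021799e-01] 0.07701112595646753
t 14.3 pos [ 5.618e+02 -3.000e-01  3.529e+02] psi 0.667 grip 40.0 F [0.1 0.8 1. ] q6 0.75
turn [ 0.005 -0.007 -0.013] shift now(cm) [-0.11 -0.25  6.89] after turn [-0.06 -0.21  6.89]
```

View pics/w7.png

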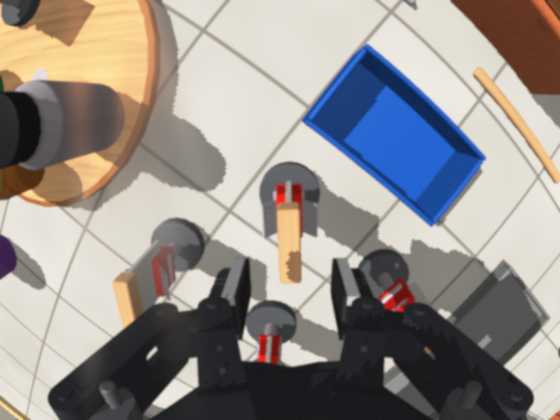

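Strip at (289,243) in the wrist view, between the fingers. The fit gives (559.5, 0.3, 0.68).

```bash
python3 -m handwheel '[[[-0.1,-0.1,3],[0.005,-0.007,-0.013],4],[[0,0,2],[0,0,0],4],[[0,0,0],[0,0,0],4]]'; python3 go.py 559.5 0.3 284 0.68
```

```text
time: 14.6
ee_pos: [563.4, 1.1, 307.5]
tcp_rot: [[0.778, 0.628, 0.01], [0.628, -0.778, -0.001], [0.007, 0.008, -1.0]]
force: [-0.4, 0.0, 0.5]
grip_width: 39.8
t 14.6 pos [563.4   1.1 307.5] psi 0.679 grip 39.8 F [-0.4  0.   0.5] q6 0.74
turn [ 0.008 -0.007 -0.001] shift now(cm) [-0.37 -0.2   2.35] after turn [-0.35 -0.18  2.35]
```

```bash
python3 -m handwheel '[[[-0.35,-0.2,1.4],[0.01,-0.01,0],4],[[-0.3,-0.15,1],[0.004,-0.003,0],4],[[0,0,0],[0,0,0],4]]'; python3 go.py 559.5 0.3 284 0.68
```

```text
time: 14.9
ee_pos: [557.6, 0.2, 286.4]
tcp_rot: [[0.778, 0.628, -0.003], [0.628, -0.778, 0.001], [-0.002, -0.002, -1.0]]
force: [0.5, 0.0, 0.4]
grip_width: 39.8
t 14.9 pos [5.576e+02 2.000e-01 2.864e+02] psi 0.679 grip 39.8 F [0.5 0.  0.4] q6 0.74
turn [-0.002  0.002 -0.001] shift now(cm) [0.16 0.11 0.24] after turn [0.16 0.11 0.24]
```

```bash
python3 -m handwheel '[[[0.15,0.12,0.25],[-0.002,0.002,0],2.5],[[0,0,0],[0,0,0],1],[[0,0,0],[0,0,0],0.5],[[0,0,0],[0,0,0],0.5],[[0,0,0],[0,0,0],0.5],[[0,0,0],[0,0,0],0.5]]'; python3 -m handwheel '[[[0,0,-1],[0,0,0],0.5],[[0,0,-1],[0,0,0],0.5],[[0,0,-1],[0,0,0],0.5],[[0,0,-1],[0,0,0],0.5],[[0,0,-1],[0,0,0],0.5],[[0,0,-1],[0,0,0],0.5],[[0,0,0],[0,0,0],0.5]]'; python3 go.py 422.5 -191.8 283 -0.415; python3 -c "
from h import *
shot('wrist','w8')"
```

```text
time: 15.5
ee_pos: [560.1, -0.0, 285.0]
tcp_rot: [[0.778, 0.628, 0.002], [0.628, -0.778, -0.0], [0.002, 0.002, -1.0]]
force: [-0.1, 0.9, -0.4]
grip_width: 13.0
time: 16.2
ee_pos: [561.0, -0.1, 353.7]
tcp_rot: [[0.778, 0.628, 0.009], [0.628, -0.778, -0.001], [0.006, 0.007, -1.0]]
force: [0.3, 0.2, 0.5]
grip_width: 13.1
t 16.2 pos [ 5.610e+02 -1.000e-01  3.537e+02] psi 0.679 grip 13.1 F [0.3 0.2 0.5] q6 0.74
turn [ 0.002 -0.009  1.094] shift now(cm) [-22.86   6.18   6.97] after turn [-4.94 23.13  7.07]
```

View pics/w8.png

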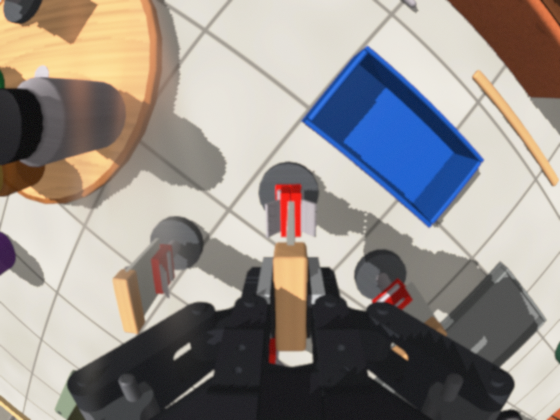

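D is slack: the card is free and the stand stayed put. The card goes to the box; I re-check the box first.

```bash
python3 -m handwheel '[[[0,0,-2],[0.002,-0.009,0.136],0.5],[[0,0,0],[0,0,0.136],0.5],[[0,0,0],[0,0,0.136],0.5],[[0,0,0],[0,0,0.136],0.5],[[0,0,0],[0,0,0.136],0.5],[[0,0,0],[0,0,0],0.5]]'; python3 -c "
from h import *
print(fitbins())"; python3 go.py 668 -36 350 0
```

```text
time: 16.85
ee_pos: [559.1, 0.2, 370.3]
tcp_rot: [[1.0, -0.028, -0.008], [-0.028, -1.0, -0.003], [-0.008, 0.004, -1.0]]
force: [0.3, -0.1, 0.1]
grip_width: 12.6
{'tray': (array([ 525.89211748, -349.33935819,    3.13897497]), np.float64(0.016764829716040097)), 'card_box': (array([ 5.54754646e+02, -3.44541211e+02, -3.07164464e-01]), np.float64(0.6318090280834581))}
t 17.0 pos [5.591e+02 2.000e-01 3.704e+02] psi -0.025 grip 13.4 F [ 0.4  0.3 -0.3] q6 1.44
turn [ 0.004  0.008 -0.025] shift now(cm) [10.99  3.34  1.97] after turn [10.89  3.62  2.04]
```

```bash
python3 -c "
from h import *
shot('top','t9',(200,90,470,290),2.5); shot('wrist','w9')
for n in ['top']:
  for o in manip.outline_of('card_box',n)+manip.outline_of('tray',n): print(o['confidence'],o['pixel'],o['region'].sum())
C=cam('wrist')
for o in manip.outline_of('card_box','wrist'): print(o['confidence'],o['pixel'],o['region'].sum(), iou({'wrist':(o['region'].astype(float),C)},boxpts(668,-36,0.01,0,60,85,150))); print(fit({'wrist':(o['region'].astype(float),C)},lambda x,y,a:boxpts(x,y,a,0,60,85,150),[668,-36,0.01],[10,10,.1]).x)
"
```

```text
0.96 [310.2, 145.3] 418
0.8 [395.1, 192.2] 5676
0.42 [188.4, 192.0] 794
0.9 [330.2, 71.2] 16491 0.059611857293417225
[ 6.69421474e+02 -3.76935017e+01  1.92444743e-02]
```

View pics/t9.png

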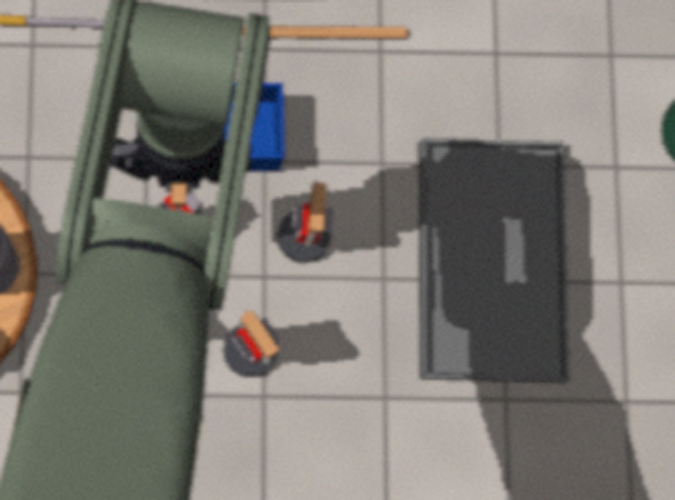

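View pics/w9.png

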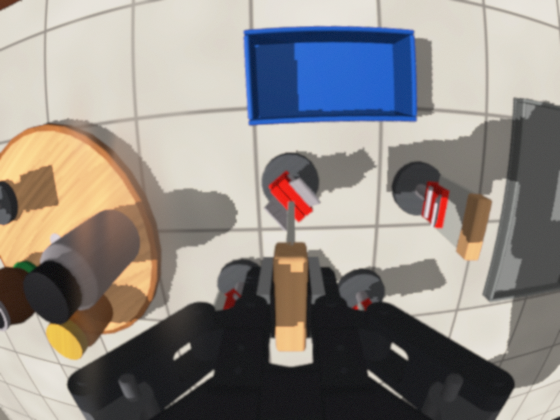

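The tray has been knocked about 28 mm towards +y; it's now near (527,-347). The box is unmoved at (669,-37).

```bash
python3 -m handwheel '[[[3.5,1.2,0],[0.004,0.008,-0.025],0.5],[[3.5,1.2,0],[0,0,0],0.5],[[3,0.8,0],[0,0,0],0.5],[[0.5,0,0],[0,0,0],0.5],[[0,0,0],[0,0,0],0.5]]';  python3 go.py 669 -37 245 0.01
```

```text
time: 17.75
ee_pos: [665.5, -33.1, 368.3]
tcp_rot: [[1.0, 0.002, -0.003], [0.002, -1.0, 0.002], [-0.003, -0.002, -1.0]]
force: [0.2, -0.3, 0.1]
grip_width: 12.7
t 17.8 pos [665.5 -33.1 368.3] psi 0.002 grip 12.7 F [ 0.2 -0.3  0.1] q6 1.39
turn [-0.002  0.003 -0.008] shift now(cm) [ 0.39  0.41 12.33] after turn [ 0.34  0.39 12.33]
```

```bash
python3 -m handwheel '[[[0.35,0.4,3],[0,0.003,0],0.5],[[0,0,3],[0,0,0],0.5],[[0,0,3],[0,0,0],0.5],[[0,0,2],[0,0,0],0.5],[[0,0,0],[0,0,0],0.5]]';  python3 go.py 669 -37 245 0.01
```

```text
time: 18.25
ee_pos: [666.2, -35.3, 257.6]
tcp_rot: [[1.0, 0.006, 0.001], [0.006, -1.0, 0.001], [0.001, -0.001, -1.0]]
force: [-0.6, 0.1, -1.0]
grip_width: 13.2
t 18.2 pos [666.2 -35.3 257.6] psi 0.006 grip 13.2 F [-0.6  0.1 -1. ] q6 1.38
turn [-0.001 -0.001 -0.004] shift now(cm) [0.28 0.17 1.26] after turn [0.28 0.17 1.26]
```

```bash
python3 -m handwheel '[[[0.2,0.2,1],[0,0,0],0.5],[[0,0,0.8],[0,0,0],0.5],[[0,0,0],[0,0,0],0.5],[[0,0,0],[0,0,0],4],[[0,0,0],[0,0,0],4],[[0,0,0],[0,0,0],4],[[0,0,0],[0,0,0],4]]';  python3 -m handwheel '[[[0,0,-2],[0,0,0],4],[[0,0,-4],[0,0,0],4],[[0,0,-4],[0,0,0],4],[[0,0,0],[0,0,0],4]]'; python3 -c "
from h import *
shot('scene','s10',(200,150,450,350),3); shot('wrist','w10')"; python3 go.py 560 0.5 360 0.68
```

```text
time: 18.95
ee_pos: [669.6, -37.1, 245.0]
tcp_rot: [[1.0, 0.007, 0.01], [0.007, -1.0, -0.0], [0.01, 0.0, -1.0]]
force: [0.2, 0.1, 0.1]
grip_width: 40.5
time: 19.35
ee_pos: [668.5, -37.2, 347.5]
tcp_rot: [[1.0, 0.007, 0.007], [0.007, -1.0, 0.0], [0.007, -0.0, -1.0]]
force: [1.6, -0.3, 0.9]
grip_width: 40.0
t 19.4 pos [666.8 -36.9 341.6] psi 0.007 grip 40.1 F [-0.4 -0.  -1. ] q6 1.38
turn [-0.003  0.002 -0.673] shift now(cm) [-10.66  -3.81  -1.81] after turn [-5.95 -9.62 -1.84]
```

View pics/w10.png

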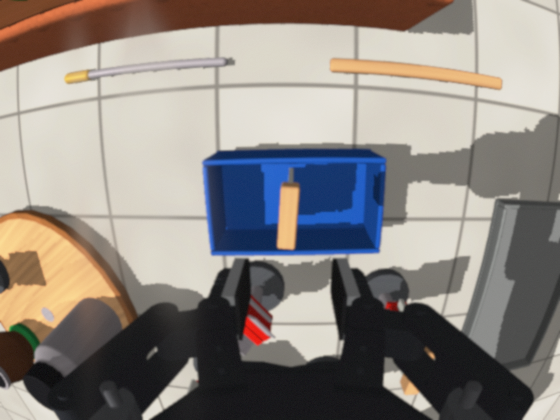

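View pics/s10.png

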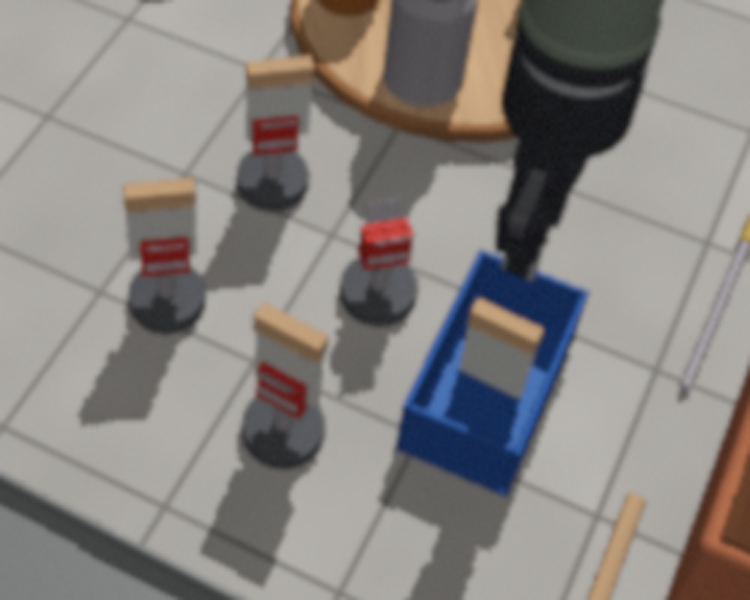

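The card stands upright in the box. The empty stand D is next, gripped along its x by the clip, with tool yaw −0.89.

```bash
python3 -m handwheel '[[[0,0,0],[0,0,0.15],6],[[0,0,0],[0,0,0.15],6],[[0,0,0],[0,0,0.15],6],[[0,0,0],[0,0,0.15],6],[[0,0,0],[0,0,0.15],6],[[0,0,0],[0,0,0.15],6]]';  python3 go.py 560 0 340 -0.89
```

```text
time: 20.05
ee_pos: [662.9, -36.3, 329.1]
tcp_rot: [[0.622, -0.783, -0.022], [-0.783, -0.622, 0.006], [-0.018, 0.014, -1.0]]
force: [0.1, -0.1, 0.1]
grip_width: 59.8
t 20.1 pos [662.9 -36.3 329.1] psi -0.9 grip 59.8 F [ 0.1 -0.1  0.1] q6 2.28
turn [ 0.014  0.018 -0.01 ] shift now(cm) [-9.26  5.81 -0.84] after turn [-9.29  5.71 -1.09]
```

```bash
python3 -m handwheel '[[[-3.1,1.9,-0.8],[0.014,0.018,-0.01],6],[[-3.1,1.9,-0.2],[0,0,0],6],[[-2.7,1.7,0],[0,0,0],6],[[0,0,0],[0,0,0],6]]';  python3 go.py 560 0 300 -0.89; python3 -c "
from h import *
shot('wrist','w11')"
```

```text
time: 20.45
ee_pos: [558.3, -0.3, 327.4]
tcp_rot: [[0.627, -0.779, -0.021], [-0.779, -0.627, 0.004], [-0.016, 0.014, -1.0]]
force: [-0.1, 0.1, 0.4]
grip_width: 60.1
t 20.4 pos [ 5.583e+02 -3.000e-01  3.274e+02] psi -0.893 grip 60.1 F [-0.1  0.1  0.4] q6 2.31
turn [ 0.014  0.017 -0.003] shift now(cm) [ 0.13 -0.2   2.73] after turn [ 0.08 -0.16  2.74]
```

View pics/w11.png

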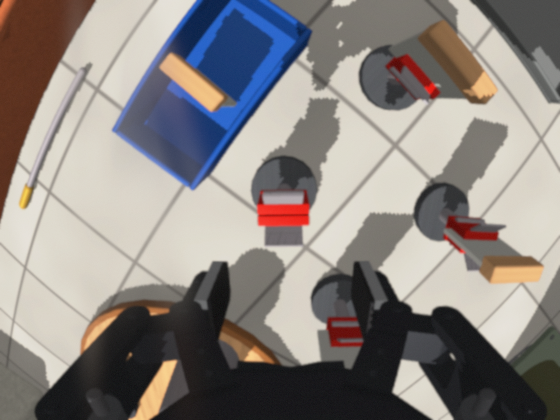

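```bash
python3 -m handwheel '[[[0.1,-0.15,2],[0.014,0.018,0],6],[[0,0,2],[0.004,0.004,0],6],[[0,0,2],[0,0,0],6],[[0,0,0],[0,0,0],6]]';  python3 go.py 560 0 223 -0.89; python3 -c "
from h import *
shot('wrist','w12')"
```

```text
time: 20.9
ee_pos: [563.8, -1.9, 264.2]
tcp_rot: [[0.626, -0.78, 0.011], [-0.78, -0.626, -0.004], [0.01, -0.007, -1.0]]
force: [-0.4, 0.3, -0.2]
grip_width: 59.6
t 20.9 pos [563.8  -1.9 264.2] psi -0.894 grip 59.6 F [-0.4  0.3 -0.2] q6 2.31
turn [-0.007 -0.01  -0.004] shift now(cm) [-0.42  0.2   4.11] after turn [-0.38  0.17  4.12]
```

View pics/w12.png

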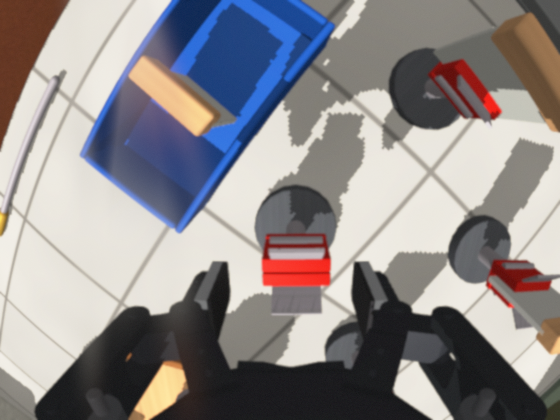

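```bash
python3 -m handwheel '[[[-0.35,0.2,2],[-0.007,-0.01,0],6],[[-0.1,0,1.3],[-0.002,-0.003,0],6],[[0,0,0],[0,0,0],6]]';  python3 go.py 560 0 223 -0.89
```

```text
time: 21.25
ee_pos: [562.5, -0.4, 232.3]
tcp_rot: [[0.626, -0.78, 0.002], [-0.78, -0.626, 0.0], [0.001, -0.002, -1.0]]
force: [0.1, -0.4, 0.5]
grip_width: 59.9
t 21.2 pos [ 5.625e+02 -4.000e-01  2.323e+02] psi -0.895 grip 59.9 F [ 0.1 -0.4  0.5] q6 2.31
turn [-0.002 -0.001 -0.005] shift now(cm) [-0.19  0.17  0.93] after turn [-0.19  0.16  0.93]
```

```bash
python3 -c "
from h import *
shot('wrist','w13'); shot('scene','s13',(250,150,450,320),3)"
```

```text
(no output)
```

View pics/w13.png

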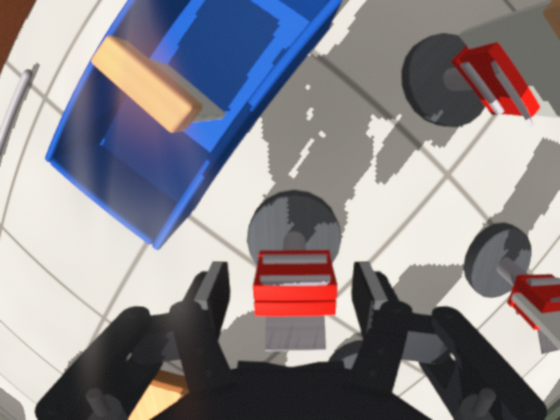

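```bash
python3 -m handwheel '[[[-0.1,0.1,0.9],[-0.002,-0.001,0],6],[[0,0,0.2],[0,0,0],5],[[0,0,0],[0,0,0],4],[[0,0,0],[0,0,0],3],[[0,0,0],[0,0,0],3],[[0,0,0],[0,0,0],3],[[0,0,0],[0,0,0],3]]';  python3 go.py 560 0 340 -0.89
```

```text
time: 22.05
ee_pos: [562.1, -0.7, 223.7]
tcp_rot: [[0.626, -0.78, 0.005], [-0.78, -0.626, -0.002], [0.005, -0.003, -1.0]]
force: [0.4, -0.2, -1.1]
grip_width: 35.4
t 22.1 pos [562.1  -0.7 223.7] psi -0.894 grip 35.4 F [ 0.4 -0.2 -1.1] q6 2.31
turn [-0.003 -0.005 -0.004] shift now(cm) [ -0.12   0.09 -11.64] after turn [ -0.18   0.12 -11.63]
```

```bash
python3 -m handwheel '[[[0,0,-2],[-0.003,-0.005,0],3],[[0,0,-4],[0,0,0],3],[[0,0,-4],[0,0,0],3],[[0,0,-4],[0,0,0],3],[[0,0,-3],[0,0,0],3],[[0,0,0],[0,0,0],3]]';  python3 go.py 602 -382 400 -0.89;python3 -c "
from h import *
shot('wrist','w14')"
```

```text
time: 22.65
ee_pos: [560.4, 0.2, 393.2]
tcp_rot: [[0.626, -0.78, -0.012], [-0.78, -0.626, 0.004], [-0.011, 0.007, -1.0]]
force: [1.3, -0.1, -3.6]
grip_width: 35.3
t 22.6 pos [5.604e+02 2.000e-01 3.932e+02] psi -0.894 grip 35.3 F [ 1.3 -0.1 -3.6] q6 2.31
turn [ 0.007  0.011 -0.004] shift now(cm) [32.41 20.69 -0.89] after turn [32.32 20.83 -0.68]
```

View pics/w14.png

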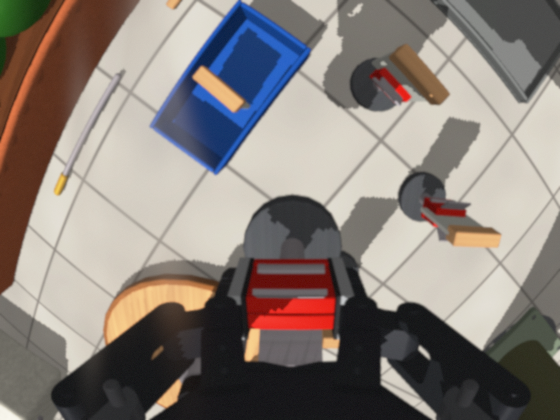

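```bash
python3 -m handwheel '[[[2,1.3,-2],[0.007,0.011,0],3],[[4,2.6,-0.5],[0,0,0],3],[[4,2.6,0],[0,0,0],3],[[4,2.6,0],[0,0,0],3],[[4,2.6,0],[0,0,0],3],[[4,2.6,0],[0,0,0],3],[[4,2.6,0],[0,0,0],3]]';  python3 go.py 602 -382 400 -0.89
```

```text
time: 23.4
ee_pos: [588.7, -308.7, 386.7]
tcp_rot: [[0.636, -0.771, -0.037], [-0.771, -0.636, 0.021], [-0.039, 0.015, -0.999]]
force: [0.2, -0.3, -3.0]
grip_width: 35.1
t 23.4 pos [ 588.7 -308.7  386.7] psi -0.881 grip 35.1 F [ 0.2 -0.3 -3. ] q6 1.84
turn [0.015 0.039 0.009] shift now(cm) [ 6.45  3.66 -1.53] after turn [ 6.54  3.58 -1.33]
```

```bash
python3 -m handwheel '[[[3,1.7,0],[0.015,0.039,0.009],3],[[3,1.8,0],[0.005,0.015,0],3],[[0.5,0,0],[0,0,0],3],[[0,0,0],[0,0,0],3]]'; python3 -m handwheel '[[[0,0,0],[0,0,0],3]]';  python3 go.py 602 -382 240 -0.89; python3 -c "
from h import *
shot('top','t15',(200,90,470,290),2.5); shot('wrist','w15')
C=cam('wrist'); 
for o in manip.outline_of('tray','wrist'): 
    if o['region'].sum()>3000: r=fit({'wrist':(o['region'].astype(float),C)},lambda x,y,a:boxpts(x,y,a,0,22,270,160),[527,-347,0],[10,10,.1]);print(r.x,r.fun)
C=cam('top')
for o in manip.outline_of('tray','top'): 
    if o['region'].sum()>3000: r=fit({'top':(o['region'].astype(float),C)},lambda x,y,a:boxpts(x,y,a,0,22,270,160),[527,-347,0],[10,10,.1]);print(r.x,r.fun)"
```

```text
time: 23.8
ee_pos: [598.6, -390.3, 365.1]
tcp_rot: [[0.622, -0.783, -0.006], [-0.783, -0.622, 0.005], [-0.008, 0.001, -1.0]]
force: [-0.8, 1.5, -2.9]
grip_width: 34.9
time: 23.9
ee_pos: [598.0, -389.6, 361.7]
tcp_rot: [[0.622, -0.783, -0.01], [-0.783, -0.622, 0.009], [-0.013, 0.002, -1.0]]
force: [-0.6, -0.7, -3.6]
grip_width: 35.1
t 23.9 pos [ 598.  -389.6  361.7] psi -0.9 grip 35.1 F [-0.6 -0.7 -3.6] q6 1.77
turn [ 0.002  0.013 -0.01 ] shift now(cm) [-0.18 -0.82 12.17] after turn [-0.34 -0.79 12.17]
[ 5.28679671e+02 -3.51349417e+02 -2.26891764e-03] 0.4147060132500531
```

View pics/w15.png

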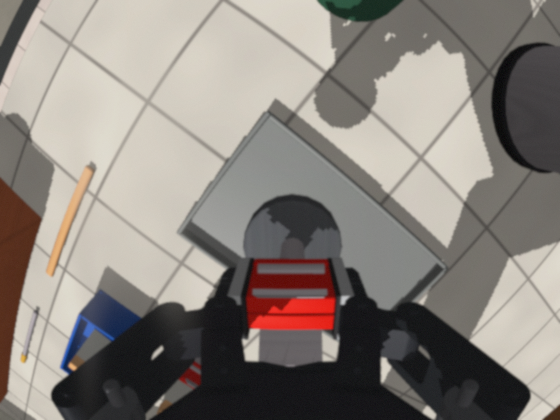

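```bash
python3 -c "
from h import *
C=cam('wrist')
print(proj('wrist',boxpts(528,-348,0,22,22,270,160)[:4],C))
for p in [(268,114),(443,266),(182,231)]: print(p,unproj('wrist',p,22,C))"
```

```text
[[447.96927966 267.64525969]
 [357.06695702 353.55460851]
 [264.59570898 113.02197971]
 [175.72178622 235.06296512]]
(268, 114) [ 659.86941347 -429.23737876   22.        ]
(443, 266) [ 400.45688063 -425.43432055   22.        ]
(182, 231) [ 659.82115546 -276.76001197   22.        ]
```

```bash
python3 -m handwheel '[[[-0.3,-0.6,2],[0.002,0.013,-0.01],3],[[0,0,3],[0.001,0.004,0],3],[[0,0,3],[0,0,0],3],[[0,0,1.5],[0,0,0],3],[[0,0,0],[0,0,0],3]]';  python3 go.py 602 -385 231 -0.89
```

```text
time: 24.6
ee_pos: [605.3, -379.1, 274.8]
tcp_rot: [[0.636, -0.772, 0.017], [-0.772, -0.636, -0.013], [0.021, -0.005, -1.0]]
force: [-0.2, 0.8, -3.5]
grip_width: 35.4
t 24.6 pos [ 605.3 -379.1  274.8] psi -0.882 grip 35.4 F [-0.2  0.8 -3.5] q6 1.77
turn [-0.005 -0.021  0.008] shift now(cm) [0.15 0.65 4.38] after turn [0.25 0.63 4.38]
```

```bash
python3 -m handwheel '[[[0.2,0.4,1.5],[-0.005,-0.021,0.008],3],[[0,0,1],[-0.001,-0.004,0],3],[[0,0,0.5],[0,0,0],3],[[0,0,0],[0,0,0],3]]';  python3 go.py 602 -385 229 -0.89
```

```text
time: 25.0
ee_pos: [605.2, -384.4, 247.2]
tcp_rot: [[0.63, -0.777, 0.0], [-0.777, -0.63, -0.001], [0.001, 0.0, -1.0]]
force: [-0.6, -0.6, -3.2]
grip_width: 35.0
t 25.0 pos [ 605.2 -384.4  247.2] psi -0.889 grip 35.0 F [-0.6 -0.6 -3.2] q6 1.77
turn [ 0.    -0.001  0.001] shift now(cm) [-0.16  0.29  1.82] after turn [-0.16  0.29  1.82]
```

```bash
python3 -m handwheel '[[[0,0.1,1],[0,0,0],3],[[0,0,0.4],[0,0,0],3],[[0,0,0],[0,0,0],3],[[0,0,0.15],[0,0,0],3],[[0,0,0.1],[0,0,0],3],[[0,0,0],[0,0,0],3]]';  python3 go.py 602 -385 229 -0.89
```

```text
time: 25.6
ee_pos: [605.0, -385.9, 231.4]
tcp_rot: [[0.629, -0.777, 0.003], [-0.777, -0.629, -0.003], [0.004, -0.001, -1.0]]
force: [0.8, 0.8, -4.0]
grip_width: 35.0
t 25.6 pos [ 605.  -385.9  231.4] psi -0.89 grip 35.0 F [ 0.8  0.8 -4. ] q6 1.77
turn [-0.001 -0.004  0.   ] shift now(cm) [-0.26  0.17  0.24] after turn [-0.26  0.17  0.24]
```

```bash
python3 -m handwheel '[[[0,0,0.2],[0,-0.004,0],3],[[0,0,0.1],[0,0,0],3],[[0,0,0],[0,0,0],3]]';  python3 -m handwheel '[[[0,0,0.15],[0,0,0],3],[[0,0,0.1],[0,0,0],3],[[0,0,0],[0,0,0],3]]'
```

```text
time: 25.9
ee_pos: [605.3, -386.0, 228.9]
tcp_rot: [[0.63, -0.777, 0.001], [-0.777, -0.63, -0.0], [0.001, -0.001, -1.0]]
force: [-0.0, 0.4, -3.6]
grip_width: 35.2
time: 26.2
ee_pos: [605.5, -386.3, 228.9]
tcp_rot: [[0.63, -0.777, 0.002], [-0.777, -0.63, -0.001], [0.002, -0.001, -1.0]]
force: [-0.2, -0.5, -3.0]
grip_width: 35.3
```

```bash
python3 -m handwheel '[[[0,0,0.15],[0,0,0],3],[[0,0,0.05],[0,0,0],3],[[0,0,0],[0,0,0],3]]';  python3 -m handwheel '[[[0,0,0],[0,0,0],5.5],[[0,0,0],[0,0,0],5.5],[[0,0,0],[0,0,0],5.5],[[0,0,0],[0,0,0],5.5],[[0,0,-1],[0,0,0],5.5],[[0,0,-3],[0,0,0],5.5],[[0,0,-4],[0,0,0],5.5],[[0,0,-4],[0,0,0],5.5]]'; python3 -c "
from h import *
shot('wrist','w16')";python3 go.py 553 -139 400 -0.06
```

```text
time: 26.5
ee_pos: [605.6, -386.4, 228.8]
tcp_rot: [[0.63, -0.777, 0.003], [-0.777, -0.63, -0.002], [0.003, -0.001, -1.0]]
force: [-1.3, 1.1, 0.3]
grip_width: 35.5
time: 27.3
ee_pos: [604.1, -385.3, 344.2]
tcp_rot: [[0.629, -0.777, -0.006], [-0.777, -0.63, 0.006], [-0.008, 0.001, -1.0]]
force: [0.7, -0.1, -0.9]
grip_width: 54.7
t 27.4 pos [ 605.9 -386.7  354.3] psi -0.89 grip 54.9 F [ 2.2 -1.7  4.8] q6 1.77
turn [ 0.001 -0.007 -0.83 ] shift now(cm) [-22.54 -11.49  -4.69] after turn [ -6.77 -24.4   -4.57]
```

View pics/w16.png

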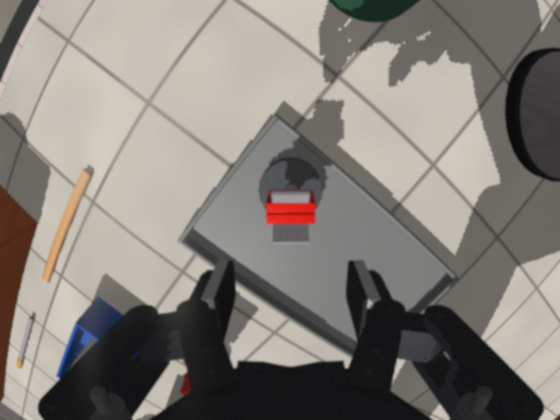

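Empty stand D stands in the tray corner at (290,195). Next is E.

```bash
python3 -m handwheel '[[[0,0,-2],[0,-0.007,-0.14],4],[[0,0,-2],[0,0,-0.14],4],[[0,0,0],[0,0,-0.14],4],[[0,0,0],[0,0,-0.14],4],[[0,0,0],[0,0,-0.14],4],[[0,0,0],[0,0,-0.13],4],[[0,0,0],[0,0,0],4]]'; python3 go.py 553 -139 400 -0.06
```

```text
time: 28.05
ee_pos: [606.7, -387.2, 410.9]
tcp_rot: [[0.999, -0.027, 0.018], [-0.026, -1.0, -0.013], [0.019, 0.013, -1.0]]
force: [-0.5, 0.2, 0.4]
grip_width: 39.6
t 28.1 pos [ 606.7 -387.2  410.9] psi -0.026 grip 39.6 F [-0.5  0.2  0.4] q6 0.91
turn [ 0.012 -0.019  0.033] shift now(cm) [ -6.05 -24.68   0.67] after turn [ -6.85 -24.46   1.09]
```

```bash
python3 -m handwheel '[[[-1,-4,0],[0.012,-0.019,0.033],4],[[-1.1,-4.3,0],[0,0,0],4],[[-1.1,-4.3,0],[0,0,0],4],[[-1.1,-4.3,0],[0,0,0],4],[[-1.1,-4.3,0],[0,0,0],4],[[-0.7,-2.4,0],[0,0,0],4],[[0,0,0],[0,0,0],4]]'; python3 go.py 553 -139 284 -0.06;  python3 -c "
from h import *
C=cam('wrist'); im=shot('wrist','w17')
r=fitstrip({'wrist':(im,C)},553,-139); print(r.x,r.fun)"
```

```text
time: 28.75
ee_pos: [558.3, -141.5, 411.7]
tcp_rot: [[0.996, -0.087, 0.005], [-0.087, -0.996, -0.003], [0.005, 0.002, -1.0]]
force: [-0.6, -0.5, 0.4]
grip_width: 39.8
t 28.8 pos [ 558.3 -141.5  411.7] psi -0.087 grip 39.8 F [-0.6 -0.5  0.4] q6 1.26
turn [ 0.002 -0.005 -0.027] shift now(cm) [-0.62 -0.24 12.76] after turn [-0.55 -0.22 12.77]
[ 552.74347726 -139.79576314    3.06190697] 0.08795256896596204
```

```bash
python3 -m handwheel '[[[-0.6,-0.2,3],[0.002,-0.005,0],4],[[0,0,3.5],[0,0,0],4],[[0,0,3],[0,0,0],4],[[0,0,0],[0,0,0],4]]'; python3 -m handwheel '[[[0,0,0],[0,0,0],4]]'; python3 go.py 552.7 -139.6 284 -0.08;  python3 -c "
from h import *
C=cam('wrist'); im=shot('wrist','w18')
r=fitstrip({'wrist':(im,C)},553,-139); print(r.x,r.fun)"
```

```text
time: 29.2
ee_pos: [555.6, -145.6, 318.5]
tcp_rot: [[0.995, -0.097, 0.011], [-0.097, -0.995, -0.009], [0.012, 0.008, -1.0]]
force: [-1.2, -0.6, -0.2]
grip_width: 40.0
time: 29.3
ee_pos: [556.1, -147.0, 319.2]
tcp_rot: [[0.995, -0.1, 0.012], [-0.1, -0.995, -0.009], [0.012, 0.008, -1.0]]
force: [0.6, 0.7, -0.8]
grip_width: 39.9
t 29.3 pos [ 556.1 -147.   319.2] psi -0.1 grip 39.9 F [ 0.6  0.7 -0.8] q6 1.26
turn [ 0.008 -0.012 -0.02 ] shift now(cm) [-0.46 -0.73  3.51] after turn [-0.4  -0.71  3.52]
[ 5.51600208e+02 -1.39698777e+02 -8.40570731e-02] 0.10147111929929797
```

View pics/w18.png

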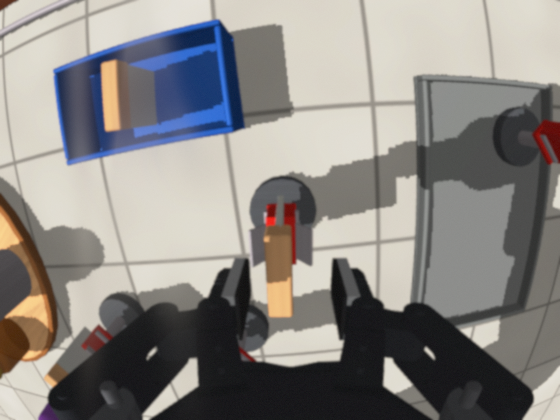

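```bash
python3 -m handwheel '[[[-0.4,-0.8,1],[0.008,-0.012,-0.02],4],[[-0.1,-0.3,1],[0.002,-0.004,0],4],[[0,0,0],[0,0,0],4]]'; python3 go.py 552.3 -139.6 284 -0.08
```

```text
time: 29.65
ee_pos: [553.4, -136.3, 301.8]
tcp_rot: [[0.997, -0.08, 0.002], [-0.08, -0.997, 0.0], [0.002, -0.0, -1.0]]
force: [-0.2, -0.1, -0.4]
grip_width: 39.9
t 29.6 pos [ 553.4 -136.3  301.8] psi -0.08 grip 39.9 F [-0.2 -0.1 -0.4] q6 1.26
turn [-0.    -0.002 -0.   ] shift now(cm) [-0.09  0.33  1.78] after turn [-0.09  0.33  1.78]
```

```bash
python3 -m handwheel '[[[-0.1,0.3,1],[0,-0.002,0],4],[[0,0.05,0.6],[0,0,0],4],[[0,0,0],[0,0,0],4]]'; python3 go.py 552.3 -139.6 284 -0.08
```

```text
time: 29.95
ee_pos: [552.5, -139.7, 285.4]
tcp_rot: [[0.997, -0.079, 0.001], [-0.079, -0.997, -0.001], [0.002, 0.001, -1.0]]
force: [-0.0, 0.8, 0.0]
grip_width: 40.1
t 29.9 pos [ 552.5 -139.7  285.4] psi -0.079 grip 40.1 F [-0.   0.8  0. ] q6 1.25
turn [ 0.001 -0.002  0.001] shift now(cm) [-0.02 -0.01  0.14] after turn [-0.02 -0.01  0.14]
```

```bash
python3 -m handwheel '[[[0,0,0.1],[0,0,0],2.5],[[0,0,0],[0,0,0],1],[[0,0,0],[0,0,0],0.5],[[0,0,0],[0,0,0],0.5],[[0,0,0],[0,0,0],0.5],[[0,0,0],[0,0,0],0.5]]'; python3 -m handwheel '[[[0,0,-1],[0,0,0],0.5],[[0,0,-1],[0,0,0],0.5],[[0,0,-1],[0,0,0],0.5],[[0,0,-1],[0,0,0],0.5],[[0,0,-1],[0,0,0],0.5],[[0,0,-1],[0,0,0],0.5],[[0,0,0],[0,0,0],0.5]]'; python3 go.py 422.5 -191.8 283 -0.415; python3 -c "
from h import *
shot('wrist','w19')"
```

```text
time: 30.55
ee_pos: [552.4, -140.4, 284.1]
tcp_rot: [[0.997, -0.079, 0.001], [-0.079, -0.997, -0.002], [0.001, 0.002, -1.0]]
force: [-0.2, -0.8, -1.0]
grip_width: 13.1
time: 31.25
ee_pos: [553.2, -140.0, 352.4]
tcp_rot: [[0.997, -0.079, 0.006], [-0.079, -0.997, -0.003], [0.006, 0.002, -1.0]]
force: [0.1, -0.2, -1.0]
grip_width: 13.0
t 31.2 pos [ 553.2 -140.   352.4] psi -0.079 grip 13.0 F [ 0.1 -0.2 -1. ] q6 1.25
turn [ 0.001 -0.007  0.336] shift now(cm) [-12.66   6.18   6.87] after turn [-9.87 10.01  6.94]
```

View pics/w19.png

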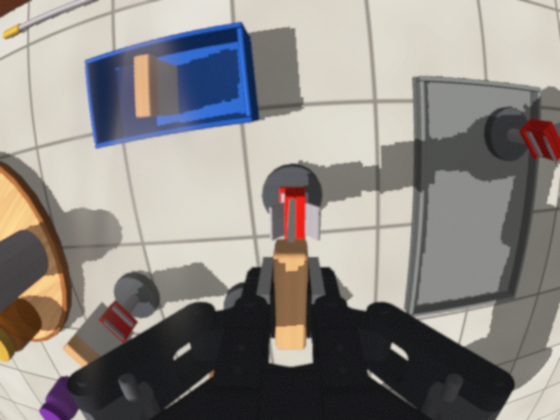

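E is slack too. Its card goes to the box at a different y.

```bash
python3 -c "
from h import *
C=cam('wrist')
for o in manip.outline_of('card_box','wrist'):
  if o['region'].sum()>3000: r=fit({'wrist':(o['region'].astype(float),C)},lambda x,y,a:boxpts(x,y,a,0,60,85,150),[668,-36,0.01],[10,10,.1]);print(r.x,r.fun)
"; python3 go.py 668 -80 375 0.01
```

```text
[ 6.68422612e+02 -3.76648742e+01  1.76049412e-02] 0.1760840970555566
t 31.4 pos [ 552.6 -139.8  350.5] psi -0.079 grip 13.0 F [-0.3 -0.2 -1. ] q6 1.25
turn [ 0.002 -0.003 -0.089] shift now(cm) [11.04 -6.87 -2.43] after turn [11.6  -5.87 -2.45]
```

```bash
python3 -m handwheel '[[[0,0,-2],[0.002,-0.003,-0.09],0.5],[[3.5,-1.8,-0.5],[0,0,0],0.5],[[3.5,-1.8,0],[0,0,0],0.5],[[3.5,-1.8,0],[0,0,0],0.5],[[1,-0.4,0],[0,0,0],0.5],[[0,0,0],[0,0,0],0.5]]';  python3 go.py 668 -80 245 0.01
```

```text
time: 31.95
ee_pos: [668.0, -78.5, 369.6]
tcp_rot: [[1.0, 0.012, -0.011], [0.012, -1.0, 0.004], [-0.011, -0.004, -1.0]]
force: [-0.4, -0.4, 0.6]
grip_width: 13.2
t 31.9 pos [668.  -78.5 369.6] psi 0.012 grip 13.2 F [-0.4 -0.4  0.6] q6 1.31
turn [-0.004  0.011  0.002] shift now(cm) [ 0.14  0.2  12.46] after turn [-0.    0.15 12.46]
```

```bash
python3 -m handwheel '[[[0,0.1,3],[-0.004,0.011,0],0.5],[[0,0,3],[0,0,0],0.5],[[0,0,3],[0,0,0],0.5],[[0,0,2],[0,0,0],0.5],[[0,0,0],[0,0,0],0.5]]';  python3 go.py 668 -80 242 0.01; python3 -c "
from h import *
shot('wrist','w20')"
```

```text
time: 32.45
ee_pos: [662.9, -82.2, 254.6]
tcp_rot: [[1.0, 0.01, -0.007], [0.01, -1.0, -0.001], [-0.007, 0.001, -1.0]]
force: [0.3, -0.2, -0.9]
grip_width: 13.1
t 32.5 pos [662.9 -82.2 254.6] psi 0.01 grip 13.1 F [ 0.3 -0.2 -0.9] q6 1.31
turn [ 0.001  0.007 -0.   ] shift now(cm) [ 0.52 -0.22  1.26] after turn [ 0.51 -0.22  1.26]
```

View pics/w20.png

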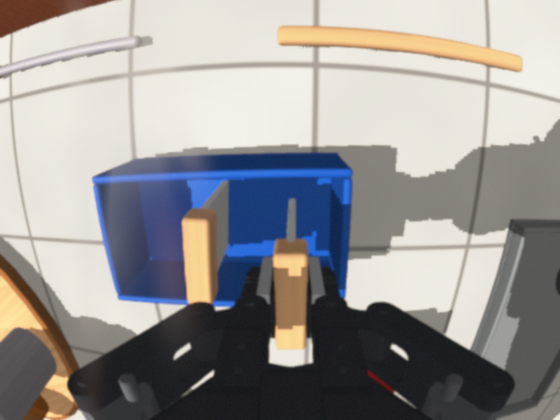

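```bash
python3 -m handwheel '[[[0.4,0,0.9],[0,0.007,0],0.5],[[0.1,0,0.5],[0,0,0],0.5],[[0,0,0],[0,0,0],0.5],[[0,0,0],[0,0,0],3],[[0,0,0],[0,0,0],3],[[0,0,0],[0,0,0],3],[[0,0,0],[0,0,0],3]]';  python3 -m handwheel '[[[0,0,-2],[0,0,0],3],[[0,0,-4],[0,0,0],3],[[0,0,-4],[0,0,0],3],[[0,0,-1],[0,0,0],4],[[0,0,0],[0,0,0],6]]'; python3 -c "
from h import *
shot('wrist','w21')"; python3 go.py 552.5 -140 350 1.49
```

```text
time: 33.2
ee_pos: [670.7, -83.9, 248.5]
tcp_rot: [[1.0, 0.009, 0.014], [0.009, -1.0, -0.005], [0.014, 0.005, -1.0]]
force: [0.4, -0.1, 0.3]
grip_width: 30.2
time: 33.7
ee_pos: [668.7, -83.0, 360.6]
tcp_rot: [[1.0, 0.009, 0.01], [0.009, -1.0, -0.004], [0.01, 0.004, -1.0]]
force: [0.3, -0.5, -0.6]
grip_width: 53.3
t 33.8 pos [668.7 -83.  360.1] psi 0.009 grip 59.6 F [ 1.6 -0.1  1.1] q6 1.31
turn [ 0.01  -0.005 -1.481] shift now(cm) [-11.69   5.59   0.91] after turn [ -6.62 -11.12   1.01]
```

View pics/w21.png

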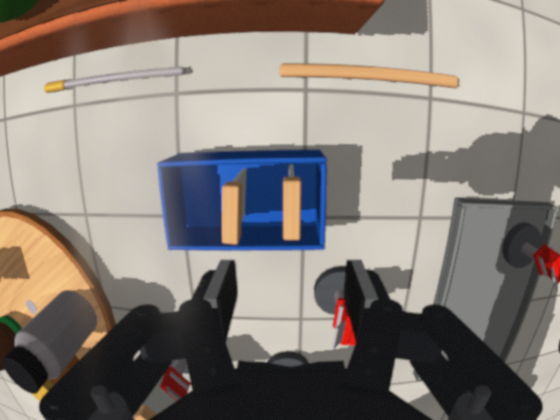

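```bash
python3 -m handwheel '[[[0,0,0],[0.01,-0.005,-0.148],6],[[0,0,0],[0,0,-0.148],6],[[0,0,0],[0,0,-0.148],6],[[0,0,0],[0,0,-0.148],6],[[0,0,0],[0,0,-0.148],6],[[0,0,0],[0,0,-0.148],6],[[0,0,0],[0,0,-0.148],6],[[0,0,0],[0,0,-0.148],6]]'; python3 -m handwheel '[[[0,0,0],[0,0,-0.148],6],[[0,0,0],[0,0,-0.148],6],[[0,0,0],[0,0,0],6]]'; python3 go.py 552.5 -140 330 1.49
```

```text
time: 34.55
ee_pos: [663.9, -81.8, 338.7]
tcp_rot: [[0.35, 0.936, -0.026], [0.937, -0.35, 0.014], [0.004, -0.029, -1.0]]
force: [0.5, 0.4, -1.1]
grip_width: 60.0
time: 34.85
ee_pos: [661.7, -81.3, 329.6]
tcp_rot: [[0.058, 0.998, -0.039], [0.998, -0.057, 0.018], [0.015, -0.04, -0.999]]
force: [0.7, 0.1, 0.2]
grip_width: 59.9
t 34.9 pos [661.7 -81.3 329.6] psi 1.513 grip 59.9 F [0.7 0.1 0.2] q6 -0.2
turn [-0.04  -0.015  0.023] shift now(cm) [ -6.49 -10.56   0.28] after turn [ -6.73 -10.41  -0.04]
```

```bash
python3 -m handwheel '[[[-1.5,-2.5,-1],[-0.04,-0.015,0.023],6],[[-2,-3.2,0],[-0.01,-0.004,0],6],[[-2,-3.2,0],[0,0,0],6],[[-1,-1.5,0],[0,0,0],6],[[0,0,0],[0,0,0],6]]'; python3 -m handwheel '[[[0,0,0],[0,0,0],6]]'; python3 go.py 552.5 -140 223 1.49;python3 -c "
from h import *
shot('wrist','w22')"
```

```text
time: 35.35
ee_pos: [547.6, -138.0, 329.5]
tcp_rot: [[0.096, 0.995, -0.005], [0.995, -0.096, -0.0], [-0.001, -0.005, -1.0]]
force: [0.1, 0.4, 0.5]
grip_width: 60.0
time: 35.45
ee_pos: [547.4, -137.9, 328.6]
tcp_rot: [[0.099, 0.995, -0.006], [0.995, -0.099, 0.0], [-0.0, -0.006, -1.0]]
force: [0.2, -0.5, 0.3]
grip_width: 60.2
t 35.5 pos [ 547.4 -137.9  328.6] psi 1.472 grip 60.2 F [ 0.2 -0.5  0.3] q6 -0.3
turn [-0.006  0.    -0.018] shift now(cm) [-0.15  0.59 10.56] after turn [-0.16  0.53 10.56]
```

View pics/w22.png

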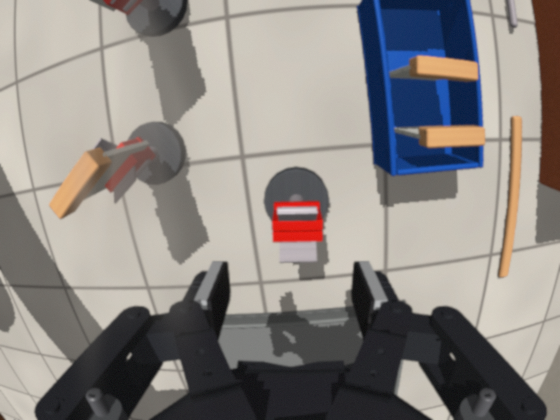

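```bash
python3 -m handwheel '[[[-0.15,0.55,2.5],[-0.006,0,-0.018],6],[[0,0.2,3],[0,0,0],6],[[0,0,2],[0,0,0],6],[[0,0,0],[0,0,0],6]]'; python3 -m handwheel '[[[0,0,0],[0,0,0],6]]'; python3 go.py 552.5 -140 223 1.49;python3 -c "
from h import *
shot('wrist','w23')"
```

```text
time: 35.9
ee_pos: [559.8, -138.4, 252.0]
tcp_rot: [[0.08, 0.997, 0.006], [0.997, -0.08, -0.001], [-0.001, 0.006, -1.0]]
force: [-1.0, -0.9, 0.2]
grip_width: 59.9
time: 36.0
ee_pos: [560.7, -138.0, 251.9]
tcp_rot: [[0.08, 0.997, 0.006], [0.997, -0.08, -0.001], [-0.001, 0.006, -1.0]]
force: [-0.8, -0.9, 1.1]
grip_width: 60.4
t 36.0 pos [ 560.7 -138.   251.9] psi 1.491 grip 60.4 F [-0.8 -0.9  1.1] q6 -0.31
turn [0.006 0.001 0.001] shift now(cm) [-0.27 -0.82  2.89] after turn [-0.27 -0.8   2.89]
```

View pics/w23.png

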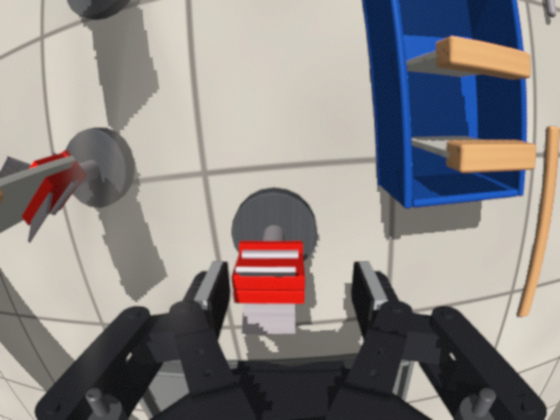

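```bash
python3 -m handwheel '[[[-0.25,-0.7,0],[0.006,0,0],6],[[0,-0.2,0],[0,0,0],6],[[0,0,0],[0,0,0],6]]'; python3 go.py 552.5 -140 223 1.49
```

```text
time: 36.35
ee_pos: [552.2, -139.9, 255.1]
tcp_rot: [[0.079, 0.997, 0.005], [0.997, -0.079, -0.003], [-0.002, 0.005, -1.0]]
force: [-0.2, -0.7, -0.2]
grip_width: 59.9
t 36.4 pos [ 552.2 -139.9  255.1] psi 1.492 grip 59.9 F [-0.2 -0.7 -0.2] q6 -0.32
turn [0.005 0.002 0.002] shift now(cm) [0.   0.02 3.21] after turn [-0.01  0.03  3.21]
```

```bash
python3 -m handwheel '[[[0,0,1.6],[0.005,0.002,0],6],[[0,0,1.2],[0,0,0],6],[[0,0,0],[0,0,0],6]]'; python3 go.py 552.5 -140 223 1.49;python3 -c "
from h import *
shot('wrist','w24')"
```

```text
time: 36.65
ee_pos: [552.5, -140.3, 226.6]
tcp_rot: [[0.08, 0.997, 0.003], [0.997, -0.08, -0.001], [-0.001, 0.003, -1.0]]
force: [0.1, -0.3, -0.2]
grip_width: 60.3
t 36.6 pos [ 552.5 -140.3  226.6] psi 1.491 grip 60.3 F [ 0.1 -0.3 -0.2] q6 -0.32
turn [0.003 0.001 0.001] shift now(cm) [ 0.03 -0.    0.36] after turn [ 0.03 -0.    0.36]
```

View pics/w24.png

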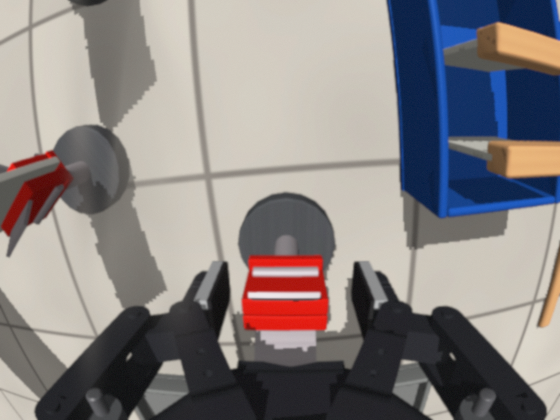

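```bash
python3 -m handwheel '[[[0,0,0.3],[0.003,0,0],5],[[0,0,0],[0,0,0],4],[[0,0,0],[0,0,0],3],[[0,0,0],[0,0,0],3],[[0,0,0],[0,0,0],3],[[0,0,0],[0,0,0],3]]'; python3 go.py 552.5 -140 223 1.49; python3 -m handwheel '[[[0,0,-2],[0,0,0],3],[[0,0,-4],[0,0,0],3],[[0,0,-4],[0,0,0],3],[[0,0,-4],[0,0,0],3],[[0,0,-3],[0,0,0],3],[[0,0,0],[0,0,0],3]]';  python3 go.py 522 -385 390 1.49
```

```text
time: 37.3
ee_pos: [552.4, -140.4, 223.6]
tcp_rot: [[0.08, 0.997, -0.002], [0.997, -0.08, -0.001], [-0.001, -0.002, -1.0]]
force: [-0.7, -0.4, -0.4]
grip_width: 35.5
t 37.3 pos [ 552.4 -140.4  223.6] psi 1.491 grip 35.5 F [-0.7 -0.4 -0.4] q6 -0.32
turn [-0.002  0.001  0.001] shift now(cm) [0.04 0.01 0.06] after turn [0.04 0.01 0.06]
time: 37.9
ee_pos: [551.3, -139.3, 391.8]
tcp_rot: [[0.08, 0.997, -0.013], [0.997, -0.08, 0.005], [0.004, -0.013, -1.0]]
force: [1.0, -0.2, -3.4]
grip_width: 35.4
t 37.9 pos [ 551.3 -139.3  391.8] psi 1.491 grip 35.4 F [ 1.  -0.2 -3.4] q6 -0.32
turn [-0.013 -0.004  0.001] shift now(cm) [-24.72  -0.96   0.09] after turn [-24.72  -0.93   0.18]
```

```bash
python3 -m handwheel '[[[-3,-0.1,-0.5],[-0.013,-0.004,0],3],[[-4.2,-0.2,0],[0,0,0],3],[[-4.2,-0.2,0],[0,0,0],3],[[-4.2,-0.2,0],[0,0,0],3],[[-4.2,-0.2,0],[0,0,0],3],[[-3.5,0,0],[0,0,0],3],[[0,0,0],[0,0,0],3]]';  python3 -m handwheel '[[[0,0,0],[0,0,0],3]]'; python3 go.py 522 -385 240 1.49;python3 -c "
from h import *
shot('wrist','w25')"
```

```text
time: 38.6
ee_pos: [520.6, -375.1, 375.8]
tcp_rot: [[0.074, 0.997, -0.016], [0.997, -0.074, 0.015], [0.013, -0.017, -1.0]]
force: [-0.1, -0.6, -3.6]
grip_width: 35.3
time: 38.7
ee_pos: [519.8, -375.4, 372.0]
tcp_rot: [[0.076, 0.997, -0.019], [0.997, -0.076, 0.019], [0.018, -0.021, -1.0]]
force: [0.3, 0.3, -4.3]
grip_width: 35.1
t 38.7 pos [ 519.8 -375.4  372. ] psi 1.494 grip 35.1 F [ 0.3  0.3 -4.3] q6 -0.68
turn [-0.021 -0.018  0.005] shift now(cm) [-1.17  0.57 13.18] after turn [-0.94  0.3  13.2 ]
```

View pics/w25.png

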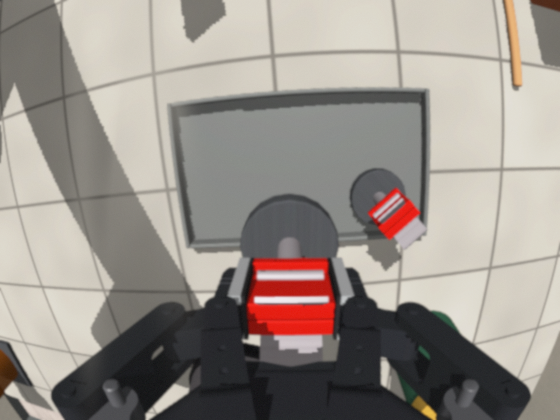

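```bash
python3 -c "
from h import *
C=cam('wrist')
for p in [(170,104),(428,91),(190,245)]: print(p,unproj('wrist',p,22,C))
print(proj('wrist',boxpts(527.5,-350,0,22,22,270,160)[:4],C), proj('wrist',[[519.8,-375.4,149],[605,-386,5]],C))"
```

```text
(170, 104) [ 397.28995747 -268.8638275    22.        ]
(428, 91) [ 660.3212331  -273.61179879   22.        ]
(190, 245) [ 397.03432051 -422.8885479    22.        ]
[[187.40831324 250.97853599]
 [165.89821026 105.78443839]
 [428.14834063 235.49079304]
 [429.73558993  87.58583172]] [[297.42807855 244.46325823]
 [376.03542292 196.41786855]]
```

```bash
python3 -m handwheel '[[[-0.5,0.1,2],[-0.021,-0.018,0.005],3],[[0,0,3],[-0.004,-0.004,0],3],[[0,0,3],[0,0,0],3],[[0,0,2],[0,0,0],3],[[0,0,0],[0,0,0],3]]'; python3 -m handwheel '[[[0,0,0],[0,0,0],3]]'; python3 go.py 520 -381 230 1.49
```

```text
time: 39.25
ee_pos: [520.8, -373.2, 264.0]
tcp_rot: [[0.074, 0.997, 0.0], [0.997, -0.074, -0.001], [-0.001, 0.0, -1.0]]
force: [-1.1, 0.3, -4.6]
grip_width: 35.3
time: 39.35
ee_pos: [521.0, -372.0, 263.5]
tcp_rot: [[0.073, 0.997, -0.001], [0.997, -0.073, 0.0], [0.0, -0.001, -1.0]]
force: [0.0, 0.7, -2.9]
grip_width: 35.1
t 39.4 pos [ 521.  -372.   263.5] psi 1.498 grip 35.1 F [ 0.   0.7 -2.9] q6 -0.68
turn [-0.001 -0.     0.008] shift now(cm) [-0.91 -0.03  3.35] after turn [-0.9  -0.03  3.35]
```

```bash
python3 -m handwheel '[[[-0.8,0,1.2],[0,0,0],3],[[-0.2,0,0.9],[0,0,0],3],[[0,0,0],[0,0,0],3],[[0,0,0.4],[0,0,0],3],[[0,0,0],[0,0,0],3]]'; python3 -m handwheel '[[[0,0,0],[0,0,0],3]]'; python3 go.py 520 -381 229 1.49
```

```text
time: 39.85
ee_pos: [521.9, -383.1, 240.6]
tcp_rot: [[0.071, 0.997, 0.005], [0.997, -0.071, -0.005], [-0.004, 0.005, -1.0]]
force: [0.1, 0.0, -3.5]
grip_width: 35.0
time: 39.95
ee_pos: [522.1, -383.3, 241.1]
tcp_rot: [[0.071, 0.997, 0.005], [0.997, -0.071, -0.005], [-0.005, 0.006, -1.0]]
force: [-0.3, -0.2, -3.6]
grip_width: 35.6
t 40.0 pos [ 522.1 -383.3  241.1] psi 1.499 grip 35.6 F [-0.3 -0.2 -3.6] q6 -0.7
turn [0.006 0.005 0.009] shift now(cm) [ 0.23 -0.23  1.21] after turn [ 0.22 -0.23  1.21]
```

```bash
python3 -m handwheel '[[[0,0,0.8],[0.006,0.005,0],3],[[0,0,0.35],[0,0,0],3],[[0,0,0.15],[0,0,0],3],[[0,0,0],[0,0,0],3]]'; python3 -m handwheel '[[[0,0,0.15],[0,0,0],3],[[0,0,0.1],[0,0,0],3],[[0,0,0],[0,0,0],3]]'; python3 -m handwheel '[[[0,0,0.15],[0,0,0],3],[[0,0,0.1],[0,0,0],3],[[0,0,0],[0,0,0],3]]'
```

```text
time: 40.35
ee_pos: [522.5, -383.9, 228.6]
tcp_rot: [[0.071, 0.997, 0.001], [0.997, -0.071, -0.001], [-0.001, 0.001, -1.0]]
force: [-0.5, 0.4, -1.6]
grip_width: 35.1
time: 40.65
ee_pos: [522.7, -384.1, 228.7]
tcp_rot: [[0.071, 0.997, 0.001], [0.997, -0.071, -0.002], [-0.002, 0.001, -1.0]]
force: [-0.7, 0.6, -3.3]
grip_width: 35.0
time: 40.95
ee_pos: [522.8, -384.2, 228.5]
tcp_rot: [[0.071, 0.997, 0.001], [0.997, -0.071, -0.002], [-0.002, 0.001, -1.0]]
force: [-0.2, 0.9, -2.0]
grip_width: 34.9
```

Touching the floor. Releasing.

```bash
python3 -m handwheel '[[[0,0,0.1],[0,0,0],3],[[0,0,0],[0,0,0],5],[[0,0,0],[0,0,0],5],[[0,0,0],[0,0,0],5],[[0,0,0],[0,0,0],5]]'; python3 -m handwheel '[[[0,0,-1],[0,0,0],5],[[0,0,-3],[0,0,0],5],[[0,0,-4],[0,0,0],5],[[0,0,-4],[0,0,0],5],[[0,0,-4],[0,0,0],4],[[0,0,0],[0,0,0],4]]'; python3 -c "
from h import *
shot('wrist','w26'); shot('top','t26',(200,90,470,290),2.5)";python3 go.py 421 -80.5 410 0.62
```

```text
time: 41.45
ee_pos: [524.0, -385.4, 228.9]
tcp_rot: [[0.071, 0.997, 0.005], [0.997, -0.071, -0.007], [-0.006, 0.006, -1.0]]
force: [0.5, 0.6, -0.1]
grip_width: 50.2
time: 42.05
ee_pos: [523.1, -384.3, 395.6]
tcp_rot: [[0.071, 0.997, 0.004], [0.997, -0.071, -0.005], [-0.005, 0.004, -1.0]]
force: [1.2, -1.3, 1.3]
grip_width: 39.9
t 42.1 pos [ 522.  -383.2  389.2] psi 1.5 grip 40.1 F [-0.3 -0.2 -0.7] q6 -0.7
turn [-0.004 -0.     0.88 ] shift now(cm) [ 29.48 -12.23  -1.98] after turn [  9.37 -30.51  -2.08]
```

View pics/w26.png

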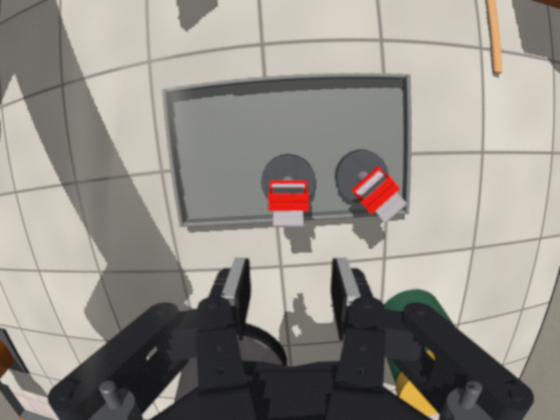

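View pics/t26.png

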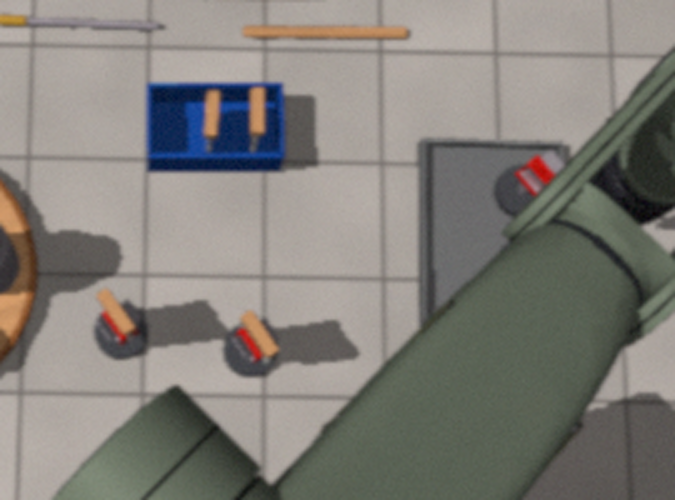

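Both empty stands are well inside the tray. Next is B at (421,−80.5), yaw 0.62.

```bash
python3 -m handwheel '[[[0,0,-3],[-0.004,0,0.147],4],[[0,0,0],[0,0,0.147],4],[[0,0,0],[0,0,0.147],4],[[0,0,0],[0,0,0.147],4],[[0,0,0],[0,0,0.147],4],[[0,0,0],[0,0,0.147],4],[[0,0,0],[0,0,0],4]]'; python3 go.py 421 -80.5 410 0.62
```

```text
time: 42.85
ee_pos: [519.3, -380.8, 405.0]
tcp_rot: [[0.827, 0.562, -0.019], [0.563, -0.827, 0.02], [-0.004, -0.027, -1.0]]
force: [0.6, -0.1, -0.2]
grip_width: 40.2
t 42.9 pos [ 519.3 -380.8  405. ] psi 0.597 grip 40.2 F [ 0.6 -0.1 -0.2] q6 0.21
turn [-0.027  0.004 -0.023] shift now(cm) [  8.76 -30.36   0.29] after turn [  9.45 -30.15  -0.5 ]
```

```bash
python3 -m handwheel '[[[1,-3,0],[-0.027,0.004,-0.023],4],[[1.4,-4.4,-0.3],[0,0,0],4],[[1.4,-4.4,0],[0,0,0],4],[[1.4,-4.4,0],[0,0,0],4],[[1.4,-4.4,0],[0,0,0],4],[[1.4,-4.4,0],[0,0,0],4],[[1,-3.2,0],[0,0,0],4],[[0,0,0],[0,0,0],4]]'; python3 -m handwheel '[[[0,0,0],[0,0,0],4]]';  python3 go.py 421 -80.5 284 0.62;python3 -c "
from h import *
C=cam('wrist'); im=shot('wrist','w27')
r=fitstrip({'wrist':(im,C)},421,-80.5); print(r.x,r.fun)"
```

```text
time: 43.65
ee_pos: [419.1, -90.0, 396.4]
tcp_rot: [[0.799, 0.601, -0.018], [0.601, -0.799, 0.013], [-0.006, -0.022, -1.0]]
force: [0.4, 0.3, 0.4]
grip_width: 39.6
time: 43.75
ee_pos: [418.7, -89.5, 395.8]
tcp_rot: [[0.797, 0.604, -0.019], [0.604, -0.797, 0.013], [-0.007, -0.022, -1.0]]
force: [-0.0, 0.6, 0.2]
grip_width: 40.2
t 43.8 pos [418.7 -89.5 395.8] psi 0.649 grip 40.2 F [-0.   0.6  0.2] q6 0.51
turn [-0.022  0.007  0.029] shift now(cm) [ 0.81 -0.33 11.18] after turn [ 0.71 -0.59 11.18]
[421.21994942 -80.55495752   0.604069  ] 0.0746328992525559
```

View pics/w27.png

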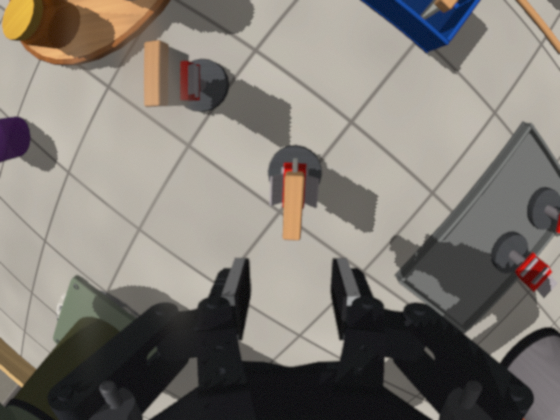

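```bash
python3 -m handwheel '[[[0.7,-0.6,2.5],[-0.022,0.007,0.035],4],[[0,0,3],[-0.004,0,0.01],4],[[0,0,2.5],[0,0,0],4],[[0,0,0],[0,0,0],4]]'; python3 -m handwheel '[[[0,0,0],[0,0,0],4]]';  python3 go.py 421 -80.5 284 0.606;python3 -c "
from h import *
C=cam('wrist'); im=shot('wrist','w28')
r=fitstrip({'wrist':(im,C)},421,-80.5); print(r.x,r.fun)"
```

```text
time: 44.2
ee_pos: [423.0, -85.0, 314.0]
tcp_rot: [[0.825, 0.565, 0.005], [0.565, -0.825, -0.007], [0.001, 0.008, -1.0]]
force: [-0.3, 0.1, -0.6]
grip_width: 39.7
time: 44.3
ee_pos: [423.5, -86.1, 314.1]
tcp_rot: [[0.826, 0.564, 0.005], [0.564, -0.826, -0.006], [0.0, 0.008, -1.0]]
force: [0.3, 0.1, -0.0]
grip_width: 39.8
t 44.3 pos [423.5 -86.1 314.1] psi 0.599 grip 39.8 F [ 0.3  0.1 -0. ] q6 0.57
turn [ 0.008 -0.    -0.007] shift now(cm) [ 0.1  -0.63  3.01] after turn [ 0.11 -0.6   3.01]
[421.01212942 -81.00494416   0.6028363 ] 0.0874379785561995
```

```bash
python3 -m handwheel '[[[0.1,-0.6,1],[0.008,0,0],4],[[0,-0.1,1.2],[0,0,0],4],[[0,0,0],[0,0,0],4]]'; python3 -m handwheel '[[[0,0,0],[0,0,0],4]]';  python3 go.py 421 -80.8 284 0.604
```

```text
time: 44.65
ee_pos: [421.7, -80.6, 293.4]
tcp_rot: [[0.826, 0.563, 0.005], [0.563, -0.826, -0.002], [0.003, 0.004, -1.0]]
force: [0.0, 0.1, 0.3]
grip_width: 39.8
time: 44.75
ee_pos: [421.8, -80.6, 293.5]
tcp_rot: [[0.826, 0.563, 0.005], [0.563, -0.826, -0.002], [0.003, 0.005, -1.0]]
force: [-0.7, -0.6, 0.2]
grip_width: 40.6
t 44.8 pos [421.8 -80.6 293.5] psi 0.599 grip 40.6 F [-0.7 -0.6  0.2] q6 0.58
turn [ 0.005 -0.003 -0.005] shift now(cm) [-0.08 -0.03  0.95] after turn [-0.08 -0.03  0.95]
```

```bash
python3 -m handwheel '[[[-0.05,0,0.8],[0.005,-0.003,0],4],[[0,0,0.3],[0,0,0],2.5],[[0,0,0],[0,0,0],1],[[0,0,0],[0,0,0],0.5],[[0,0,0],[0,0,0],0.5],[[0,0,0],[0,0,0],0.5],[[0,0,0],[0,0,0],0.5]]'; python3 -m handwheel '[[[0,0,-1],[0,0,0],0.5],[[0,0,-1],[0,0,0],0.5],[[0,0,-1],[0,0,0],0.5],[[0,0,-1],[0,0,0],0.5],[[0,0,-1],[0,0,0],0.5],[[0,0,-1],[0,0,0],0.5],[[0,0,0],[0,0,0],0.5]]'; python3 -c "
from h import *
shot('wrist','w29')"
```

```text
time: 45.45
ee_pos: [421.9, -81.1, 282.3]
tcp_rot: [[0.826, 0.564, 0.002], [0.564, -0.826, -0.001], [0.001, 0.002, -1.0]]
force: [0.2, 0.2, -1.3]
grip_width: 13.1
time: 46.15
ee_pos: [422.2, -81.1, 349.8]
tcp_rot: [[0.826, 0.564, 0.006], [0.564, -0.826, -0.002], [0.004, 0.005, -1.0]]
force: [-0.8, -0.4, 0.3]
grip_width: 13.0
```

View pics/w29.png

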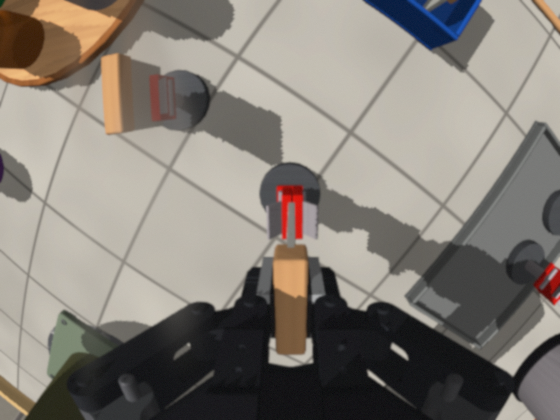

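B is slack. Its card goes into the box at y≈8.

```bash
python3 -m handwheel '[[[0,0,-2],[0.005,-0.004,0.118],0.5],[[0,0,-1],[0,0,0.118],0.5],[[0,0,0],[0,0,0.118],0.5],[[0,0,0],[0,0,0.118],0.5],[[0,0,0],[0,0,0.118],0.5],[[0,0,0],[0,0,0],0.5]]'; python3 go.py 668 8 375 0.01
```

```text
time: 46.8
ee_pos: [420.4, -80.3, 377.2]
tcp_rot: [[1.0, -0.014, -0.009], [-0.014, -1.0, 0.004], [-0.009, -0.004, -1.0]]
force: [-1.0, -0.2, -0.2]
grip_width: 13.2
t 46.8 pos [420.4 -80.3 377.2] psi -0.014 grip 13.2 F [-1.  -0.2 -0.2] q6 1.19
turn [-0.004  0.009 -0.024] shift now(cm) [24.63 -9.18  0.04] after turn [24.85 -8.59  0.22]
```

```bash
python3 -m handwheel '[[[3,-1.2,0],[-0.004,0.009,-0.024],0.5],[[4.3,-1.5,0],[0,0,0],0.5],[[4.3,-1.5,0],[0,0,0],0.5],[[4.3,-1.5,0],[0,0,0],0.5],[[4.3,-1.5,0],[0,0,0],0.5],[[3.3,-1.1,0],[0,0,0],0.5],[[0,0,0],[0,0,0],0.5]]'; python3 -m handwheel '[[[0,0,0],[0,0,0],0.5]]'; python3 go.py 668 8 375 0.01; python3 -c "
from h import *
shot('wrist','w30')
C=cam('wrist')
for o in manip.outline_of('card_box','wrist'):
  if o['region'].sum()>3000: r=fit({'wrist':(o['region'].astype(float),C)},lambda x,y,a:boxpts(x,y,a,0,60,85,150),[668,-36,0.01],[10,10,.1]);print(r.x,r.fun)"
```

```text
time: 47.5
ee_pos: [660.8, 9.5, 369.1]
tcp_rot: [[1.0, 0.028, -0.009], [0.028, -1.0, 0.001], [-0.009, -0.001, -1.0]]
force: [0.1, 0.4, -0.1]
grip_width: 13.2
time: 47.6
ee_pos: [660.9, 9.8, 367.6]
tcp_rot: [[0.999, 0.031, -0.012], [0.031, -1.0, 0.001], [-0.012, -0.001, -1.0]]
force: [0.1, 0.2, -0.4]
grip_width: 13.1
t 47.6 pos [660.9   9.8 367.6] psi 0.031 grip 13.1 F [ 0.1  0.2 -0.4] q6 1.42
turn [-0.001  0.012  0.021] shift now(cm) [ 0.7   0.2  -0.75] after turn [ 0.71  0.18 -0.74]
[ 6.67807332e+02 -3.78481610e+01  1.34706213e-02] 0.2624964381701079
```

View pics/w30.png

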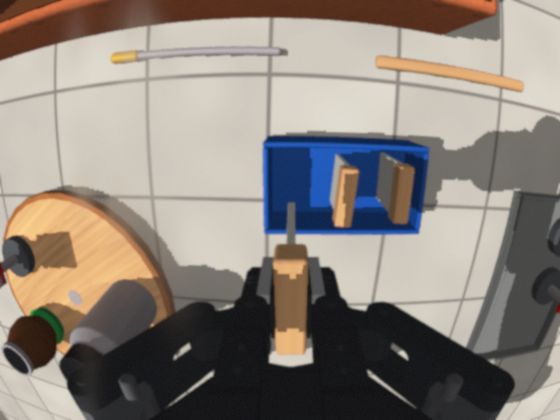

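```bash
python3 -m handwheel '[[[0.6,0.3,2],[-0.001,0.012,0.02],0.5],[[0.2,0,3],[0,0.003,0],0.5],[[0,0,3],[0,0,0],0.5],[[0,0,2],[0,0,0],0.5],[[0,0,0],[0,0,0],0.5]]'; python3 -m handwheel '[[[0,0,0],[0,0,0],0.5]]'; python3 go.py 668 7 242 0.01; python3 -c "
from h import *
shot('wrist','w31')"
```

```text
time: 48.2
ee_pos: [663.6, 3.0, 269.8]
tcp_rot: [[1.0, 0.007, 0.007], [0.007, -1.0, -0.001], [0.007, 0.001, -1.0]]
force: [-0.5, 0.7, -0.6]
grip_width: 13.4
time: 48.3
ee_pos: [663.0, 2.4, 270.5]
tcp_rot: [[1.0, 0.007, 0.007], [0.007, -1.0, -0.001], [0.007, 0.001, -1.0]]
force: [-0.2, 0.3, 0.9]
grip_width: 13.1
t 48.3 pos [663.    2.4 270.5] psi 0.007 grip 13.1 F [-0.2  0.3  0.9] q6 1.44
turn [ 0.001 -0.007 -0.003] shift now(cm) [ 0.49 -0.46  2.86] after turn [ 0.51 -0.46  2.85]
```

View pics/w31.png

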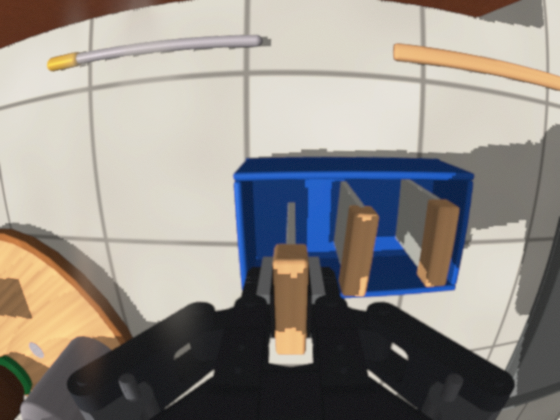

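```bash
python3 -m handwheel '[[[0.4,-0.6,1],[0,-0.007,0],0.5],[[0.1,-0.1,1],[0,0,0],0.5],[[0,0,0.5],[0,0,0],0.5],[[0,0,0],[0,0,0],0.5]]'; python3 go.py 668 7 242 0.01
```

```text
time: 48.75
ee_pos: [669.7, 9.8, 248.7]
tcp_rot: [[1.0, 0.007, 0.007], [0.007, -1.0, -0.002], [0.007, 0.002, -1.0]]
force: [-0.3, 0.1, -0.4]
grip_width: 13.6
t 48.8 pos [669.7   9.8 248.7] psi 0.007 grip 13.6 F [-0.3  0.1 -0.4] q6 1.45
turn [ 0.002 -0.007 -0.003] shift now(cm) [-0.18  0.27  0.67] after turn [-0.17  0.28  0.67]
```

```bash
python3 -m handwheel '[[[-0.1,0.1,0.8],[0,-0.007,0],0.5],[[0,0,0.4],[0,0,0],0.5],[[0,0,0],[0,0,0],0.5],[[0,0,0],[0,0,0],2.6],[[0,0,0],[0,0,0],2.6],[[0,0,0],[0,0,0],2.6],[[0,0,0],[0,0,0],2.6]]';  python3 -m handwheel '[[[0,0,-2],[0,0,0],2.6],[[0,0,-4],[0,0,0],2.6],[[0,0,-4],[0,0,0],2.6],[[0,0,-1],[0,0,0],4],[[0,0,0],[0,0,0],6],[[0,0,0],[0,0,0],6]]'; python3 -c "
from h import *
shot('wrist','w32')"; python3 go.py 422 -81 340 -0.967
```

```text
time: 49.45
ee_pos: [669.2, 8.6, 236.2]
tcp_rot: [[1.0, 0.007, 0.001], [0.007, -1.0, -0.002], [0.001, 0.002, -1.0]]
force: [1.2, 0.6, 0.0]
grip_width: 25.7
time: 50.05
ee_pos: [668.5, 8.8, 348.2]
tcp_rot: [[1.0, 0.007, -0.002], [0.007, -1.0, -0.002], [-0.002, 0.002, -1.0]]
force: [-0.2, 0.3, 0.0]
grip_width: 60.0
t 50.1 pos [668.3   8.9 347.6] psi 0.007 grip 60.0 F [ 0.3 -0.2  0.5] q6 1.45
turn [0.003 0.002 0.974] shift now(cm) [-24.69   8.81   0.86] after turn [-6.59 25.38  0.76]
```

View pics/w32.png

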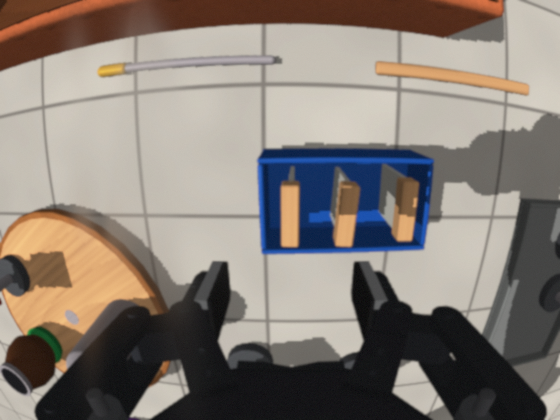

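```bash
python3 -m handwheel '[[[0,0,-1],[0.003,0.002,0.14],6],[[0,0,-1],[0,0,0.14],6],[[0,0,0],[0,0,0.14],6],[[0,0,0],[0,0,0.14],6],[[0,0,0],[0,0,0.14],6],[[0,0,0],[0,0,0.14],6],[[0,0,0],[0,0,0.135],6],[[0,0,0],[0,0,0],6]]';python3 go.py 422 -81 340 -0.967
```

```text
time: 50.9
ee_pos: [663.7, 9.2, 346.7]
tcp_rot: [[0.534, -0.845, -0.035], [-0.845, -0.534, 0.005], [-0.023, 0.027, -0.999]]
force: [-0.3, 0.0, -0.3]
grip_width: 60.2
t 50.9 pos [663.7   9.2 346.7] psi -1.008 grip 60.2 F [-0.3  0.  -0.3] q6 2.46
turn [ 0.027  0.024 -0.041] shift now(cm) [-5.25 25.23  1.48] after turn [-6.3  25.02  0.67]
```

```bash
python3 -m handwheel '[[[-0.7,3,0],[0.027,0.024,-0.041],6],[[-1.1,4.5,0],[0.005,0.005,0],6],[[-1.1,4.5,0],[0,0,0],6],[[-1.1,4.5,0],[0,0,0],6],[[-1.1,4.5,0],[0,0,0],6],[[-0.6,2.6,0],[0,0,0],6],[[0,0,0],[0,0,0],6],[[0,0,0],[0,0,0],6]]';python3 go.py 422 -81 300 -0.967
```

```text
time: 51.7
ee_pos: [426.2, -79.8, 333.1]
tcp_rot: [[0.591, -0.807, -0.012], [-0.807, -0.591, 0.004], [-0.01, 0.007, -1.0]]
force: [0.2, 1.4, -0.7]
grip_width: 60.2
t 51.7 pos [426.2 -79.8 333.1] psi -0.939 grip 60.2 F [ 0.2  1.4 -0.7] q6 2.12
turn [0.007 0.01  0.028] shift now(cm) [-0.11  0.38  3.32] after turn [-0.14  0.41  3.31]
```

```bash
python3 -m handwheel '[[[-0.1,0.4,2],[0.007,0.01,0.028],6],[[0,0,2.5],[0,0,0],6],[[0,0,1.5],[0,0,0],6],[[0,0,0],[0,0,0],6],[[0,0,0],[0,0,0],6]]';python3 go.py 422 -81 223 -0.967; python3 -c "
from h import *
shot('wrist','w33')"
```

```text
time: 52.2
ee_pos: [427.1, -80.5, 271.4]
tcp_rot: [[0.575, -0.818, 0.004], [-0.818, -0.575, -0.0], [0.003, -0.003, -1.0]]
force: [-0.3, -0.2, 0.1]
grip_width: 59.7
t 52.2 pos [427.1 -80.5 271.4] psi -0.958 grip 59.7 F [-0.3 -0.2  0.1] q6 2.14
turn [-0.003 -0.002  0.009] shift now(cm) [-0.26  0.46  4.84] after turn [-0.25  0.44  4.84]
```

View pics/w33.png

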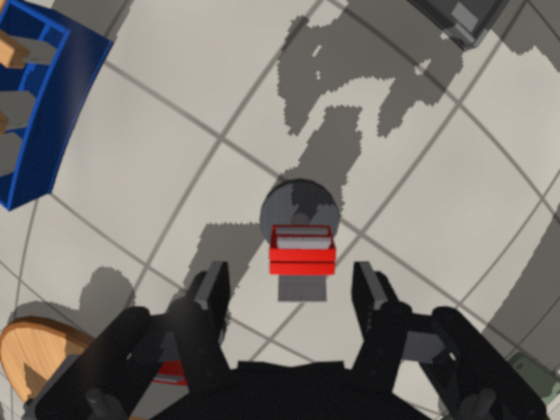

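```bash
python3 -m handwheel '[[[-0.25,0.45,0.3],[-0.003,-0.002,0.009],6],[[0,0.1,1.5],[0,0,0],6],[[0,0,1.5],[0,0,0],6],[[0,0,0],[0,0,0],6],[[0,0,0],[0,0,0],6]]';python3 go.py 422 -81 223 -0.967; python3 -c "
from h import *
shot('wrist','w34')"
```

```text
time: 52.75
ee_pos: [423.4, -82.3, 241.7]
tcp_rot: [[0.569, -0.823, 0.008], [-0.823, -0.569, -0.004], [0.008, -0.005, -1.0]]
force: [0.5, 0.7, -0.2]
grip_width: 59.5
t 52.8 pos [423.4 -82.3 241.7] psi -0.966 grip 59.5 F [ 0.5  0.7 -0.2] q6 2.14
turn [-0.005 -0.008  0.001] shift now(cm) [-0.2   0.05  1.87] after turn [-0.18  0.04  1.87]
```

View pics/w34.png

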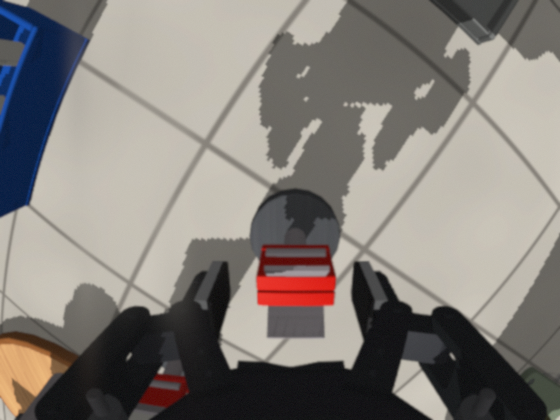

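```bash
python3 -m handwheel '[[[-0.15,0.05,1.3],[-0.005,-0.008,0],6],[[0,0,0.8],[0,0,0],6],[[0,0,0],[0,0,0],5],[[0,0,0],[0,0,0],4],[[0,0,0],[0,0,0],3],[[0,0,0],[0,0,0],3],[[0,0,0],[0,0,0],3],[[0,0,0],[0,0,0],3]]';python3 go.py 445 -385 400 -0.967; python3 -m handwheel '[[[0,0,-2],[0,0,0],3],[[0,0,-4],[0,0,0],3],[[0,0,-4],[0,0,0],3],[[0,0,-4],[0,0,0],3],[[0,0,-3],[0,0,0],3],[[0,0,0],[0,0,0],3]]';  python3 go.py 440 -382 400 -0.967
```

```text
time: 53.6
ee_pos: [422.5, -81.7, 220.7]
tcp_rot: [[0.569, -0.823, 0.001], [-0.823, -0.569, -0.001], [0.002, -0.0, -1.0]]
force: [-0.7, -1.1, -0.1]
grip_width: 35.2
t 53.6 pos [422.5 -81.7 220.7] psi -0.966 grip 35.2 F [-0.7 -1.1 -0.1] q6 2.14
turn [-0.    -0.002  0.001] shift now(cm) [ 26.26  15.4  -17.89] after turn [ 26.25  15.37 -17.93]
time: 54.2
ee_pos: [420.1, -80.2, 391.4]
tcp_rot: [[0.568, -0.823, -0.01], [-0.823, -0.568, 0.005], [-0.01, 0.005, -1.0]]
force: [1.0, -1.1, -2.1]
grip_width: 35.1
t 54.2 pos [420.1 -80.2 391.4] psi -0.966 grip 35.1 F [ 1.  -1.1 -2.1] q6 2.14
turn [0.005 0.01  0.001] shift now(cm) [25.95 15.53 -1.03] after turn [25.97 15.5  -0.86]
```

```bash
python3 -m handwheel '[[[3,1.8,-0.5],[0.005,0.01,0],3],[[4,2.4,0],[0,0,0],3],[[4,2.4,0],[0,0,0],3],[[4,2.4,0],[0,0,0],3],[[4,2.4,0],[0,0,0],3],[[4,2.4,0],[0,0,0],3],[[2,1.2,0],[0,0,0],3],[[0,0,0],[0,0,0],3]]'; python3 -m handwheel '[[[0,0,0],[0,0,0],3]]'; python3 go.py 440 -382 350 -0.967; python3 -c "
from h import *
shot('wrist','w35')"
```

```text
time: 55.0
ee_pos: [436.0, -377.3, 373.4]
tcp_rot: [[0.572, -0.82, -0.015], [-0.82, -0.573, 0.02], [-0.025, 0.001, -1.0]]
force: [0.6, 0.1, -4.8]
grip_width: 35.2
time: 55.1
ee_pos: [435.3, -377.2, 370.2]
tcp_rot: [[0.571, -0.821, -0.019], [-0.82, -0.571, 0.024], [-0.03, 0.001, -1.0]]
force: [0.6, 0.7, -4.2]
grip_width: 35.5
t 55.1 pos [ 435.3 -377.2  370.2] psi -0.963 grip 35.5 F [ 0.6  0.7 -4.2] q6 1.67
turn [0.001 0.03  0.004] shift now(cm) [ 0.72 -0.11  2.  ] after turn [ 0.66 -0.11  2.02]
```

View pics/w35.png

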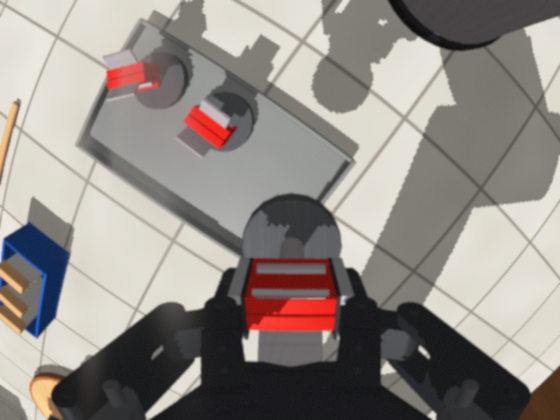

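```bash
python3 -c "
from h import *
C=cam('wrist')
print(proj('wrist',boxpts(528,-348,0,22,22,270,160)[:4],C))
for p in [(352,160),(140,20),(78,140)]: print(p,unproj('wrist',p,22,C))"; python3 -m handwheel '[[[0.6,0,2],[0.001,0.03,0.004],3],[[0.1,0,3],[0,0.006,0],3],[[0,0,3],[0,0,0],3],[[0,0,2],[0,0,0],3],[[0,0,0],[0,0,0],3],[[0,0,0],[0,0,0],3]]';  python3 go.py 440 -382 228 -0.967
```

```text
[[355.84899027 159.34476227]
 [266.72955053 275.16681907]
 [136.46454761  17.00397427]
 [ 72.56105334 146.45882067]]
(352, 160) [ 395.76031162 -425.16249089   22.        ]
(140, 20) [ 657.18206419 -427.06600421   22.        ]
(78, 140) [ 659.14980377 -278.84298925   22.        ]
time: 55.75
ee_pos: [439.6, -373.2, 263.8]
tcp_rot: [[0.576, -0.818, 0.0], [-0.818, -0.576, 0.001], [-0.001, -0.001, -1.0]]
force: [0.3, -0.0, -2.9]
grip_width: 35.2
t 55.8 pos [ 439.6 -373.2  263.8] psi -0.958 grip 35.2 F [ 0.3 -0.  -2.9] q6 1.67
turn [-0.001  0.001  0.009] shift now(cm) [0.75 0.47 3.58] after turn [0.75 0.46 3.58]
```

```bash
python3 -m handwheel '[[[0.4,0.3,1.2],[0,0,0.009],3],[[0.1,0,1],[0,0,0],3],[[0,0,0.6],[0,0,0],3],[[0,0,0],[0,0,0],3],[[0,0,0],[0,0,0],3]]';  python3 go.py 440 -380 226 -0.967
```

```text
time: 56.25
ee_pos: [441.5, -379.8, 237.5]
tcp_rot: [[0.569, -0.823, 0.005], [-0.823, -0.569, -0.004], [0.006, -0.001, -1.0]]
force: [-0.7, -0.5, -3.2]
grip_width: 35.7
t 56.2 pos [ 441.5 -379.8  237.5] psi -0.966 grip 35.7 F [-0.7 -0.5 -3.2] q6 1.68
turn [-0.001 -0.006  0.001] shift now(cm) [-0.08  0.14  1.15] after turn [-0.07  0.14  1.15]
```

```bash
python3 -m handwheel '[[[0,0,0.8],[0,-0.006,0],3],[[0,0,0.35],[0,0,0],3],[[0,0,0],[0,0,0],3],[[0,0,0],[0,0,0],3]]'; python3 -m handwheel '[[[0,0,0.15],[0,0,0],3],[[0,0,0.1],[0,0,0],3],[[0,0,0],[0,0,0],3]]'; python3 -m handwheel '[[[0,0,0.15],[0,0,0],3],[[0,0,0],[0,0,0],3]]'
```

```text
time: 56.65
ee_pos: [441.8, -380.3, 225.9]
tcp_rot: [[0.568, -0.823, 0.002], [-0.823, -0.568, -0.0], [0.002, -0.002, -1.0]]
force: [-0.7, -0.1, -3.2]
grip_width: 35.3
time: 56.95
ee_pos: [442.1, -380.7, 225.9]
tcp_rot: [[0.569, -0.823, 0.003], [-0.823, -0.569, -0.001], [0.002, -0.002, -1.0]]
force: [0.2, -1.2, -4.7]
grip_width: 35.1
time: 57.15
ee_pos: [442.5, -381.2, 225.8]
tcp_rot: [[0.569, -0.823, 0.004], [-0.823, -0.569, -0.003], [0.004, -0.002, -1.0]]
force: [-0.1, 0.1, -4.3]
grip_width: 34.9
```

```bash
python3 -m handwheel '[[[0,0,0.2],[0,0,0],3],[[0,0,0.2],[0,0,0],3]]'; python3 -m handwheel '[[[0,0,0.1],[0,0,0],3]]'
```

```text
time: 57.35
ee_pos: [442.8, -381.7, 225.6]
tcp_rot: [[0.569, -0.822, 0.003], [-0.822, -0.569, -0.003], [0.004, -0.001, -1.0]]
force: [-6.0, 4.8, 13.8]
grip_width: 35.5
time: 57.45
ee_pos: [442.9, -381.6, 225.7]
tcp_rot: [[0.569, -0.822, 0.003], [-0.822, -0.569, -0.002], [0.004, -0.001, -1.0]]
force: [-1.5, 2.0, 2.0]
grip_width: 35.4
```

On the floor. Release and retreat, then go on to A.

```bash
python3 -m handwheel '[[[0,0,0],[0,0,0],5],[[0,0,0],[0,0,0],5],[[0,0,0],[0,0,0],5],[[0,0,0],[0,0,0],5]]'; python3 -m handwheel '[[[0,0,-1],[0,0,0],5],[[0,0,-3],[0,0,0],5],[[0,0,-4],[0,0,0],5],[[0,0,-4],[0,0,0],5],[[0,0,-4],[0,0,0],4],[[0,0,0],[0,0,0],4],[[0,0,0],[0,0,0],4]]'; python3 -c "
from h import *
shot('wrist','w36')";python3 go.py 442 64 420 0.63
```

```text
time: 57.85
ee_pos: [443.8, -382.8, 226.4]
tcp_rot: [[0.569, -0.822, 0.007], [-0.822, -0.569, -0.007], [0.009, -0.002, -1.0]]
force: [0.2, 0.2, 0.4]
grip_width: 50.0
time: 58.55
ee_pos: [442.6, -381.6, 394.6]
tcp_rot: [[0.569, -0.823, 0.007], [-0.823, -0.569, -0.007], [0.009, -0.002, -1.0]]
force: [-0.5, 0.3, -0.7]
grip_width: 40.1
t 58.6 pos [ 442.9 -381.9  395.2] psi -0.966 grip 40.3 F [-0.  -0.2  0.9] q6 1.68
turn [-0.01  -0.007  1.546] shift now(cm) [-36.7  -25.3   -2.83] after turn [-26.2   36.09  -2.48]
```

View pics/w36.png

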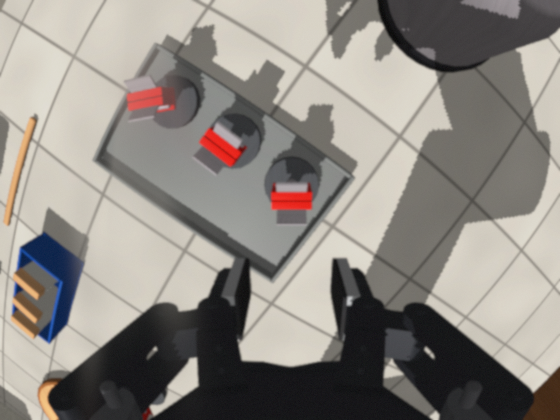

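```bash
python3 -m handwheel '[[[0,0,-2],[0,0,-0.145],4],[[0,0,-1],[0,0,-0.145],4],[[0,0,0],[0,0,-0.145],4],[[0,0,0],[0,0,-0.145],4],[[0,0,0],[0,0,-0.145],4],[[0,0,0],[0,0,-0.145],4],[[0,0,0],[0,0,-0.145],4],[[0,0,0],[0,0,-0.145],4]]'; python3 -m handwheel '[[[0,0,0],[0,0,-0.145],4],[[0,0,0],[0,0,-0.145],4],[[0,0,0],[0,0,-0.145],4],[[0,0,0],[0,0,0],4],[[0,0,0],[0,0,0],4]]'; python3 go.py 442 64 420 0.63
```

```text
time: 59.4
ee_pos: [440.8, -379.8, 413.2]
tcp_rot: [[0.973, 0.232, -0.007], [0.232, -0.973, 0.009], [-0.004, -0.011, -1.0]]
force: [-0.3, 0.3, -0.1]
grip_width: 40.4
time: 59.9
ee_pos: [439.5, -378.4, 403.9]
tcp_rot: [[0.777, 0.629, -0.018], [0.629, -0.777, 0.022], [0.0, -0.028, -1.0]]
force: [0.8, -0.2, 0.0]
grip_width: 39.8
t 59.9 pos [ 439.5 -378.4  403.9] psi 0.681 grip 39.8 F [ 0.8 -0.2  0. ] q6 0.03
turn [-0.028  0.001  0.051] shift now(cm) [ 28.04 -34.25  -0.64] after turn [ 26.27 -35.6   -1.61]
```

```bash
python3 -m handwheel '[[[1.5,-2,-1],[-0.028,0,0.05],4],[[2.8,-3.8,0],[-0.005,0,0],4],[[2.8,-3.8,0],[0,0,0],4],[[2.8,-3.8,0],[0,0,0],4],[[2.8,-3.8,0],[0,0,0],4],[[2.8,-3.8,0],[0,0,0],4],[[2.8,-3.8,0],[0,0,0],4],[[2.8,-3.8,0],[0,0,0],4]]'; python3 -m handwheel '[[[0,0,0],[0,0,0],4]]'; python3 go.py 442 64 410 0.63
```

```text
time: 60.7
ee_pos: [444.2, -17.1, 409.1]
tcp_rot: [[0.829, 0.559, 0.0], [0.559, -0.829, -0.003], [-0.001, 0.002, -1.0]]
force: [0.3, 0.1, 0.6]
grip_width: 40.0
time: 60.8
ee_pos: [443.5, -12.3, 408.7]
tcp_rot: [[0.827, 0.563, -0.0], [0.563, -0.827, -0.0], [-0.0, -0.0, -1.0]]
force: [-0.0, -1.0, -0.3]
grip_width: 39.9
t 60.8 pos [443.5 -12.3 408.7] psi 0.598 grip 39.9 F [-0.  -1.  -0.3] q6 0.75
turn [-0.     0.    -0.032] shift now(cm) [ 4.17 -6.39 -0.13] after turn [ 4.37 -6.25 -0.13]
```

```bash
python3 -m handwheel '[[[2.2,-3.2,0],[0,0,-0.032],4],[[2.1,-3,0],[0,0,0],4],[[0,0,0],[0,0,0],4],[[0,0,0],[0,0,0],4]]'; python3 go.py 442 64 284 0.63;python3 -c "
from h import *
C=cam('wrist'); im=shot('wrist','w37')
r=fitstrip({'wrist':(im,C)},442,64); print(r.x,r.fun)"
```

```text
time: 61.2
ee_pos: [442.8, 65.3, 407.8]
tcp_rot: [[0.811, 0.585, -0.001], [0.585, -0.811, -0.002], [-0.002, 0.001, -1.0]]
force: [0.0, -0.2, 1.2]
grip_width: 40.3
t 61.2 pos [442.8  65.3 407.8] psi 0.625 grip 40.3 F [ 0.  -0.2  1.2] q6 0.9
turn [ 0.001  0.002 -0.005] shift now(cm) [-0.12  0.04 12.38] after turn [-0.14  0.05 12.38]
[441.52558478  63.38387732   0.61792723] 0.0657537244602856
```

View pics/w37.png

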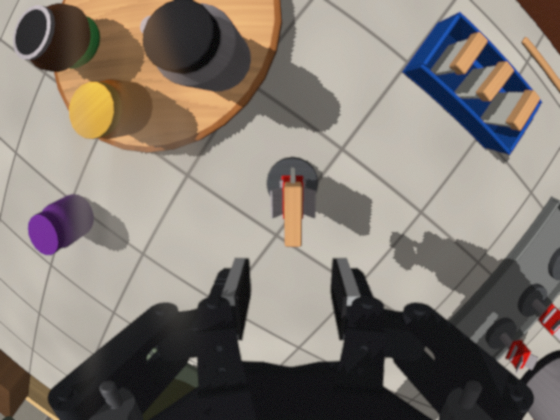

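```bash
python3 -m handwheel '[[[-0.1,0.1,3],[0,0.002,0.005],4],[[0,0,3],[0,0,0],4],[[0,0,3],[0,0,0],4],[[0,0,0],[0,0,0],4],[[0,0,0],[0,0,0],4]]'; python3 go.py 441.5 63.4 284 0.62;python3 -c "
from h import *
C=cam('wrist'); im=shot('wrist','w38')
r=fitstrip({'wrist':(im,C)},442,64); print(r.x,r.fun)"
```

```text
time: 61.75
ee_pos: [445.0, 56.9, 317.3]
tcp_rot: [[0.822, 0.569, 0.006], [0.569, -0.822, -0.003], [0.003, 0.006, -1.0]]
force: [0.1, -0.5, 0.6]
grip_width: 40.0
t 61.8 pos [445.   56.9 317.3] psi 0.605 grip 40.0 F [ 0.1 -0.5  0.6] q6 0.9
turn [ 0.006 -0.003 -0.015] shift now(cm) [ 0.08 -0.75  3.33] after turn [ 0.1  -0.73  3.33]
[440.85679746  62.79735413   3.76806355] 0.09774783317432911
```

```bash
python3 -m handwheel '[[[0.05,-0.75,1],[0.006,-0.003,-0.015],4],[[0,-0.1,1],[0,0,0],4],[[0,0,0],[0,0,0],4],[[0,0,0],[0,0,0],4]]'; python3 go.py 441.2 63.2 284 0.622
```

```text
time: 62.2
ee_pos: [441.9, 64.1, 299.7]
tcp_rot: [[0.814, 0.581, 0.007], [0.581, -0.814, -0.0], [0.005, 0.004, -1.0]]
force: [0.1, 0.3, 0.5]
grip_width: 40.0
t 62.2 pos [441.9  64.1 299.7] psi 0.62 grip 40.0 F [0.1 0.3 0.5] q6 0.9
turn [ 0.004 -0.005 -0.002] shift now(cm) [-0.12  0.03  1.57] after turn [-0.11  0.03  1.57]
```

```bash
python3 -m handwheel '[[[-0.1,0.05,1],[0.004,-0.005,0],4],[[0,0,0.6],[0,0,0],4],[[0,0,0],[0,0,0],4],[[0,0,0],[0,0,0],4]]'; python3 go.py 441.2 63.2 284 0.622
```

```text
time: 62.6
ee_pos: [441.7, 63.3, 282.8]
tcp_rot: [[0.813, 0.582, 0.001], [0.582, -0.813, 0.0], [0.001, 0.001, -1.0]]
force: [-0.2, -0.4, 0.7]
grip_width: 39.9
t 62.6 pos [441.7  63.3 282.8] psi 0.621 grip 39.9 F [-0.2 -0.4  0.7] q6 0.9
turn [ 0.001 -0.001 -0.001] shift now(cm) [-0.05 -0.02 -0.12] after turn [-0.05 -0.02 -0.12]
```

```bash
python3 -m handwheel '[[[0,0,0],[0,0,0],2.5],[[0,0,0],[0,0,0],1],[[0,0,0],[0,0,0],0.5],[[0,0,0],[0,0,0],0.5],[[0,0,0],[0,0,0],0.5],[[0,0,0],[0,0,0],0.5]]'; python3 go.py 441 63 284 0.622; python3 -m handwheel '[[[0,0,-1],[0,0,0],0.5],[[0,0,-1],[0,0,0],0.5],[[0,0,-1],[0,0,0],0.5],[[0,0,-1],[0,0,0],0.5],[[0,0,-1],[0,0,0],0.5],[[0,0,-1],[0,0,0],0.5],[[0,0,0],[0,0,0],0.5]]'; python3 -c "
from h import *
shot('wrist','w39')"
```

```text
time: 63.2
ee_pos: [442.0, 63.1, 282.9]
tcp_rot: [[0.813, 0.582, 0.002], [0.582, -0.813, -0.0], [0.001, 0.002, -1.0]]
force: [-0.2, -0.4, -1.8]
grip_width: 13.3
t 63.2 pos [442.   63.1 282.9] psi 0.621 grip 13.3 F [-0.2 -0.4 -1.8] q6 0.9
turn [ 0.002 -0.001 -0.001] shift now(cm) [-0.08 -0.05 -0.11] after turn [-0.08 -0.05 -0.11]
time: 63.9
ee_pos: [440.7, 63.4, 347.4]
tcp_rot: [[0.813, 0.582, -0.001], [0.582, -0.813, 0.0], [-0.001, -0.001, -1.0]]
force: [0.5, -0.3, -4.2]
grip_width: 12.9
```

View pics/w39.png

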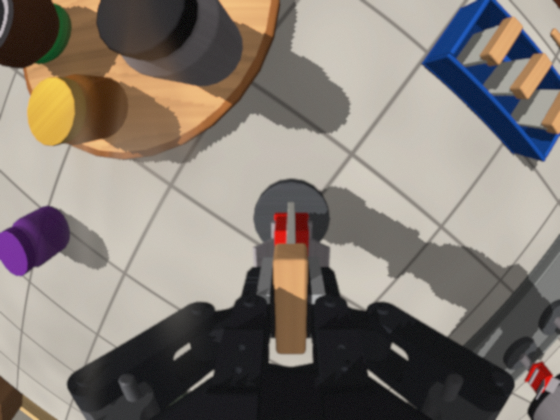

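A is good: −4.2 N, and the stand hangs from its card. Carrying it around the flask to (595,270).

```bash
python3 -m handwheel '[[[0,0,-2],[0,0,0],0.5],[[0,0,-3],[0,0,0],0.5],[[0,0,-4],[0,0,0],0.5],[[0,0,-4],[0,0,0],0.5],[[0,0,0],[0,0,0],0.5],[[0,0,0],[0,0,0],0.5]]'; python3 go.py 600 80 480 0.62
```

```text
time: 64.55
ee_pos: [439.2, 63.3, 475.5]
tcp_rot: [[0.813, 0.582, -0.015], [0.582, -0.813, 0.001], [-0.012, -0.009, -1.0]]
force: [-0.2, -0.4, -4.8]
grip_width: 12.8
t 64.5 pos [439.2  63.3 475.5] psi 0.621 grip 12.8 F [-0.2 -0.4 -4.8] q6 0.9
turn [-0.009  0.012  0.001] shift now(cm) [14.04  8.   -0.69] after turn [14.06  7.99 -0.45]
```

```bash
python3 -m handwheel '[[[2.5,1.5,-0.5],[-0.009,0.012,0],0.5],[[3.5,2,-0.5],[0,0,0],0.5],[[3.5,2,-0.3],[0,0,0],0.5],[[3.5,2,0],[0,0,0],0.5],[[1.5,0.8,0],[0,0,0],0.5],[[0,0,0],[0,0,0],0.5],[[0,0,0],[0,0,0],0.5]]'; python3 go.py 595 270 480 0.62
```

```text
time: 65.25
ee_pos: [607.8, 80.8, 465.8]
tcp_rot: [[0.813, 0.581, -0.032], [0.581, -0.814, 0.001], [-0.026, -0.019, -0.999]]
force: [-2.0, 0.9, -4.2]
grip_width: 13.1
t 65.2 pos [607.8  80.8 465.8] psi 0.621 grip 13.1 F [-2.   0.9 -4.2] q6 0.94
turn [-0.019  0.026  0.   ] shift now(cm) [  9.92 -16.17  -1.37] after turn [  9.95 -16.15  -1.42]
```

```bash
python3 -m handwheel '[[[1.3,-2.2,-1],[-0.019,0.026,0],0.5],[[2.2,-3.7,-0.5],[-0.004,0.005,0],0.5],[[2.2,-3.7,0],[0,0,0],0.5],[[2.2,-3.7,0],[0,0,0],0.5],[[1.3,-2.1,0],[0,0,0],0.5],[[0,0,0],[0,0,0],0.5],[[0,0,0],[0,0,0],0.5]]'; python3 go.py 595 272 320 0.62; python3 -c "
from h import *
shot('wrist','w40'); shot('scene','s40',(250,50,450,220),3)"
```

```text
time: 65.95
ee_pos: [585.0, 262.2, 471.0]
tcp_rot: [[0.816, 0.578, -0.014], [0.578, -0.816, -0.005], [-0.015, -0.004, -1.0]]
force: [-0.0, -0.4, -4.0]
grip_width: 13.0
t 66.0 pos [585.  262.2 471. ] psi 0.617 grip 13.0 F [-0.  -0.4 -4. ] q6 1.24
turn [-0.004  0.015 -0.003] shift now(cm) [ 1.6  -0.16 15.08] after turn [ 1.38 -0.22 15.1 ]
```

View pics/w40.png

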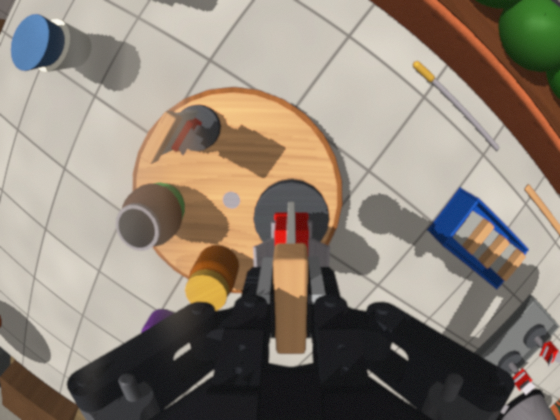

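View pics/s40.png

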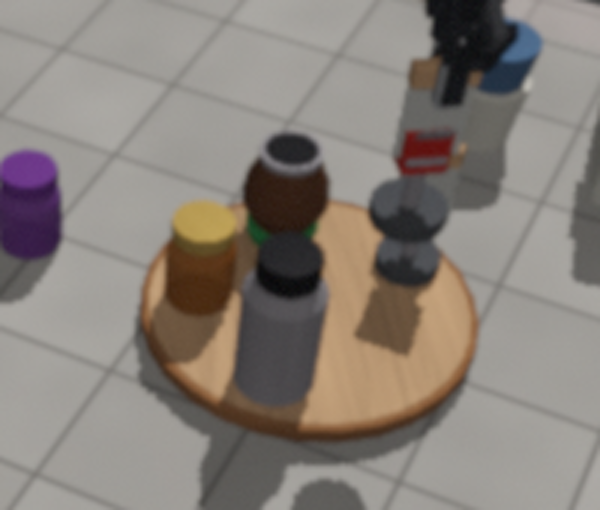

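```bash
python3 -m handwheel '[[[1.2,-0.4,0],[-0.004,0.015,0],0.5],[[0.3,-0.1,1],[0,0.004,0],0.5],[[0,0,3],[0,0,0],0.5],[[0,0,3],[0,0,0],0.5],[[0,0,2],[0,0,0],0.5],[[0,0,0],[0,0,0],0.5],[[0,0,0],[0,0,0],0.5]]'; python3 go.py 595 272 310 0.62
```

```text
time: 66.75
ee_pos: [598.8, 270.3, 376.8]
tcp_rot: [[0.822, 0.57, 0.008], [0.57, -0.822, 0.003], [0.009, 0.002, -1.0]]
force: [0.0, -0.8, -4.0]
grip_width: 13.1
t 66.8 pos [598.8 270.3 376.8] psi 0.606 grip 13.1 F [ 0.  -0.8 -4. ] q6 1.26
turn [ 0.002 -0.009 -0.014] shift now(cm) [-0.28 -0.37  6.68] after turn [-0.22 -0.36  6.68]
```

```bash
python3 -m handwheel '[[[-0.2,-0.4,1.5],[0.002,-0.009,-0.014],0.5],[[0,-0.1,2],[0,-0.002,0],0.5],[[0,0,1.5],[0,0,0],0.5],[[0,0,0.5],[0,0,0],0.5],[[0,0,0],[0,0,0],0.5],[[0,0,0],[0,0,0],0.5]]'; python3 go.py 595 272 309 0.62
```

```text
time: 67.35
ee_pos: [596.0, 273.8, 323.5]
tcp_rot: [[0.813, 0.583, 0.005], [0.583, -0.813, 0.001], [0.005, 0.002, -1.0]]
force: [-0.2, -0.6, -4.8]
grip_width: 13.3
t 67.3 pos [596.  273.8 323.5] psi 0.622 grip 13.3 F [-0.2 -0.6 -4.8] q6 1.25
turn [ 0.002 -0.005  0.002] shift now(cm) [-0.2   0.09  1.45] after turn [-0.19  0.09  1.45]
```

```bash
python3 -m handwheel '[[[0,0,0.8],[0.002,-0.005,0],0.5],[[0,0,0.4],[0,0,0],0.5],[[0,0,0],[0,0,0],0.5],[[0,0,0],[0,0,0],0.5]]'; python3 -m handwheel '[[[0,0,0.2],[0,0,0],0.5],[[0,0,0.1],[0,0,0],0.5],[[0,0,0],[0,0,0],0.5]]'; python3 -m handwheel '[[[0,0,0.15],[0,0,0],0.5],[[0,0,0.1],[0,0,0],0.5]]'
```

```text
time: 67.75
ee_pos: [596.9, 274.1, 313.1]
tcp_rot: [[0.813, 0.583, 0.004], [0.583, -0.813, 0.001], [0.004, 0.001, -1.0]]
force: [-0.4, -0.3, -4.8]
grip_width: 13.3
time: 68.05
ee_pos: [597.2, 274.2, 310.5]
tcp_rot: [[0.813, 0.583, 0.005], [0.583, -0.813, 0.001], [0.005, 0.002, -1.0]]
force: [0.2, 0.6, -4.4]
grip_width: 13.3
time: 68.25
ee_pos: [597.4, 274.2, 308.6]
tcp_rot: [[0.813, 0.583, 0.006], [0.583, -0.813, 0.002], [0.006, 0.002, -1.0]]
force: [-1.3, -0.5, -1.7]
grip_width: 13.2
```

```bash
python3 -m handwheel '[[[0,0,0.1],[0,0,0],0.5],[[0,0,0.05],[0,0,0],0.5]]'; python3 -m handwheel '[[[0,0,0],[0,0,0],3],[[0,0,0],[0,0,0],3],[[0,0,0],[0,0,0],3],[[0,0,0],[0,0,0],3]]'; python3 -m handwheel '[[[0,0,-2],[0,0,0],3],[[0,0,-4],[0,0,0],3],[[0,0,-4],[0,0,0],3],[[0,0,-4],[0,0,0],3],[[0,0,0],[0,0,0],3],[[0,0,0],[0,0,0],3]]'; python3 go.py 700 100 450 0.62; python3 -c "
from h import *
shot('wrist','w41'); shot('scene','s41',(250,50,450,220),3)"
```

```text
time: 68.45
ee_pos: [597.6, 274.2, 308.6]
tcp_rot: [[0.813, 0.583, 0.007], [0.583, -0.813, 0.002], [0.007, 0.003, -1.0]]
force: [-0.5, 0.4, -1.8]
grip_width: 13.1
time: 68.85
ee_pos: [599.0, 274.7, 311.3]
tcp_rot: [[0.813, 0.583, 0.014], [0.583, -0.813, 0.004], [0.014, 0.005, -1.0]]
force: [-0.2, 0.2, 0.3]
grip_width: 30.1
time: 69.45
ee_pos: [597.0, 274.1, 455.2]
tcp_rot: [[0.813, 0.583, 0.012], [0.583, -0.813, 0.004], [0.012, 0.004, -1.0]]
force: [-0.4, -0.1, -0.9]
grip_width: 29.5
t 69.5 pos [597.  274.1 455.2] psi 0.622 grip 29.5 F [-0.4 -0.1 -0.9] q6 1.25
turn [ 0.004 -0.012  0.002] shift now(cm) [-1.78 20.15  0.59] after turn [-1.74 20.15  0.52]
```

View pics/w41.png

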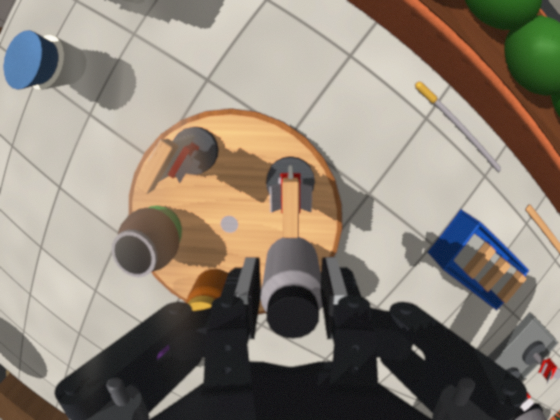

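View pics/s41.png

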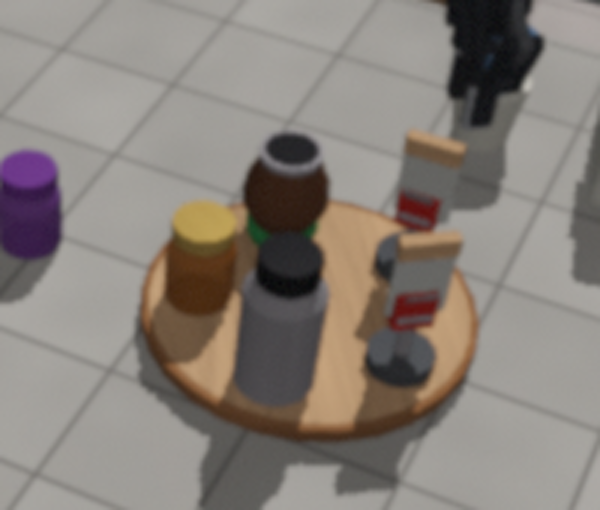

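```bash
python3 -m handwheel '[[[0,4,-1],[0.004,-0.012,0],3],[[0,4.5,0],[0,0,0],3],[[0,4.5,0],[0,0,0],3],[[0,4.5,0],[0,0,0],3],[[0,4.5,0],[0,0,0],3],[[-2,3,0],[0,0,0],3],[[-3,3,0],[0,0,0],3],[[-4,0,0],[0,0,0],3]]'; python3 -m handwheel '[[[-4,0,0],[0,0,0],3],[[-4,0,0],[0,0,0],3],[[-4,0,0],[0,0,0],3],[[-4,0,0],[0,0,0],3],[[0,0,0],[0,0,0],3],[[0,0,0],[0,0,0],3]]'; python3 go.py 600 100 450 0.62; python3 -c "
from h import *
shot('wrist','w42'); shot('scene','s42',(100,50,500,420),2); shot('top','t42',(90,80,460,260),2.1)
ims={'top':(manip.get_image('top'),cam('top'))}
print(fitbins())
C=cam('top')
for o in manip.outline_of('stand_1','top'):
    print(np.round(o['confidence'],2),o['pixel'],unproj('top',o['pixel'],40,C)[:2],o['region'].sum())
for th,seg,v0 in(('flask',[(35,0),(35,110),(22,138)],[506,207]),('jar',[(31,0),(31,85)],[406,268]),('gourd',[(28,0),(40,50),(30,96)],[440,378])):
    m=region(th,'top',proj('top',[v0[0],v0[1],70],C)[0])
    if m is not None: r=fit({'top':(m,C)},lambda x,y:cyl(x,y,[(a,b+25) for a,b in seg]),v0,[10,10]); print(th,np.round(r.x),round(r.fun,2))
"
```

```text
time: 70.35
ee_pos: [692.4, -11.4, 443.2]
tcp_rot: [[0.806, 0.591, -0.029], [0.591, -0.807, 0.001], [-0.023, -0.017, -1.0]]
force: [-0.5, 0.4, -0.1]
grip_width: 30.2
time: 70.95
ee_pos: [553.5, -113.2, 432.2]
tcp_rot: [[0.81, 0.584, -0.054], [0.585, -0.811, 0.007], [-0.04, -0.037, -0.999]]
force: [-0.5, 0.7, 0.0]
grip_width: 29.7
t 71.0 pos [ 553.5 -113.2  432.2] psi 0.625 grip 29.7 F [-0.5  0.7  0. ] q6 0.6
turn [-0.037  0.04   0.004] shift now(cm) [ 16.17 -14.64  -1.88] after turn [ 16.18 -14.65  -1.78]
{'tray': (array([ 525.53421895, -350.29481643,    3.12532483]), np.float64(0.2557227692534302)), 'card_box': None}
0.87 [410.4, 165.7] [ 597.31900539 -385.11299611] 491
0.87 [410.8, 221.7] [ 441.62648894 -381.23494089] 514
0.85 [172.9, 159.5] [604.04985033 266.30045112] 435
0.76 [125.9, 175.5] [557.1276146 391.5201787] 369
0.57 [412.2, 191.9] [ 523.83355321 -387.69423784] 462
flask [503. 205.] 0.15
jar [405. 266.] 0.12
```

View pics/t42.png

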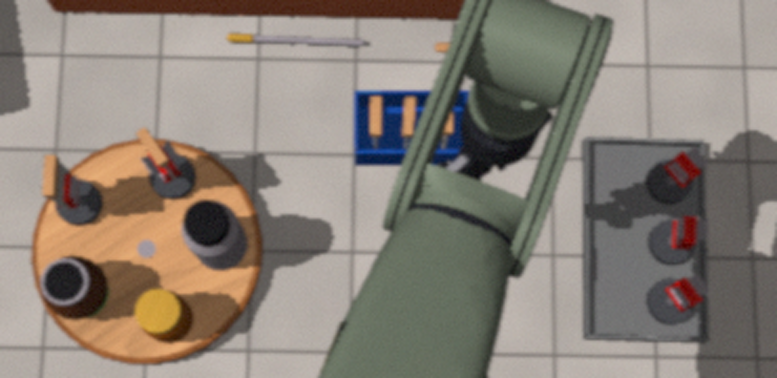

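View pics/s42.png

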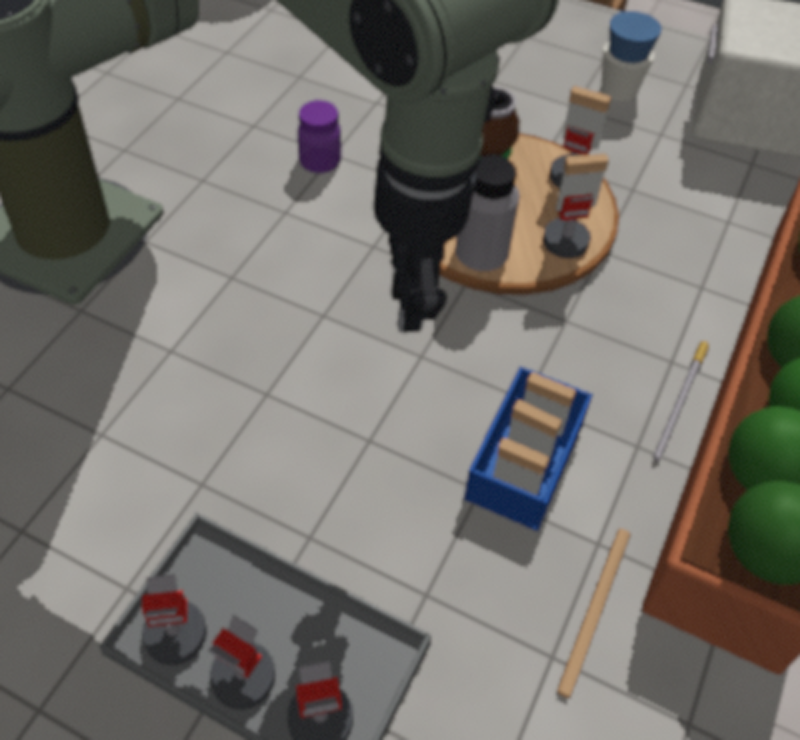

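```bash
python3 -m handwheel '[[[0,0,0],[0,0,0],3],[[0,0,0],[0,0,0],3],[[0,0,0],[0,0,0],3],[[0,0,0],[0,0,0],3],[[0,0,0],[0,0,0],3]]'; python3 -c "
from rig import manip
print(manip.hand_in())"
```

```text
time: 72.0
ee_pos: [554.6, -112.4, 433.9]
tcp_rot: [[0.809, 0.586, -0.051], [0.587, -0.81, 0.005], [-0.039, -0.034, -0.999]]
force: [-0.0, -0.3, 0.2]
grip_width: 29.8
the job is handed in; nothing more can be done
None
```

I checked all five stands, which all held cards, and handed the job in at about 72 s. It reported no verdict.

- **Good clips (two stands):** They came up with their cards, with about 4 N hanging from the gripper. They now stand upright on the lazy susan, card in the clip, about 102 and 106 mm from its centre by the arm's readings at release.
- **Slack clips (three stands):** Their cards slipped out and stand in the blue box. I lifted the empty stands by the clip's sides, and they are in a row in the grey tray, about 80 mm apart and well inside the walls.
- **Tray moved:** The tray was knocked about 28 mm aside early in the run. I measured it again before placing stands there.

**Last checks:** The pictures showed every stand upright. The flask and jar were within about 4 mm of where the same camera first put them.

**Checks that failed or disagreed:**
- The last detector call missed the gourd. It looks upright and in place in the pictures.
- The arm partly covered the blue box in the last top view, so its final fit failed. The side view shows all three cards inside it.
- The last tray fit was loose because of the stands and shadows, but agreed with the earlier one to 3 mm.
- The top and wrist cameras disagreed by 3–4 mm. I used the wrist camera for grasping.

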